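# Turn the panels in the resin curing case

### The arm

A 6-joint arm with a two-finger parallel gripper is mounted at the origin on the work surface. World frame = base frame: x ahead of the robot, y to its left, z up, the work surface at z = 0. Lengths are in m, angles in degrees, forces in N, time in s.
With the tool pointing down it reaches from about 0.25 to 0.725 m from the base axis. Payload 9.7 kg.
Tool frame: the origin (TCP) lies between the finger pads; the fingertips stand 25 mm ahead of it and the grasp point (between the pads) lies 6 mm ahead of it; z points along the fingers, y is the line along which they close (so a half turn about z gives the same grasp; the last joint's range is limited). The gripper opens to 85 mm and grips with 20 to 120 N. Pads are 22 mm wide; open, the fingers measure 114 mm over their backs; the gripper's body (76 mm by 85 mm) begins 54 mm behind the grasp point. The pads swing forward as they close: fully open they stand 13 mm farther back than shut.
Start: joints at [66.406, 4.979, 10.078, 95.1, 0, 90], TCP at [0.22, 0.504, 0.219] pointing down, gripper open.
Joint ranges: [-179.16, 179.16], [-48.56, 103.87], [-65.8, 70.77], [-126.05, 130.52], [-82.76, 87.17], [-180, 180]. Speed limits (degrees/s): [127.2, 127.2, 147.25, 180, 180, 180].

### API

Orientations are given as [roll, pitch, yaw] about the fixed x, y, z axes, in that order (R = Rz(yaw) Ry(pitch) Rx(roll)).
In Python, from workcell import bot gives the robot as it stands.
- The arm moves only by the shell command python3 drive.py 'ROWS' [FORCE]. ROWS is rows parted by semicolons, their numbers by spaces, 1 to 5 of them, each of 5 numbers: dx, dy, dz in m, then a turn about the tool's z in degrees, then the finger opening in m; each row is the pose to reach, as a shift and turn from the pose commanded when the command began, along the tool's axes at that moment; what a row does not reach only later rows make up. A row lasts 1/12 s, in which the tool goes at most 0.0417 m and 7.16 degrees, less where a joint would pass 70% of its speed; a pose out of reach is approached as far as the arm can. The fingers move at their own pace and stop on an object; FORCE is the grip in N (left out, the last holds). Time passes only in rows, so rows that do not move let the fingers close. It prints the time, the measured TCP pose, the force, the opening and the grip force at its end.
- bot.get_obs(): the state, without advancing time (a new reading comes with each control period).
- bot.camera(name): name is "scene" or "side" or "wrist"; returns the picture (480x640x3 uint8, blue, green, red); there is no depth.
- bot.camera_info(name): a dict with "mtx" (3x3 intrinsics, pixels), "extrinsics" (4x4, takes a point from camera to world coordinates). Camera axes: x right, y down, z forward; pixel columns grow to the right and rows downward; lengths in m; the calibration is good to about 2 mm. A picture is of the moment at which its call begins: read the wrist's pose just before it. camera_info takes no time and is no camera call; for the wrist camera it gives the pose at the moment of the call.
- bot.job_done(): hands the job in; it is judged then, once.
The state is a dict: "time": time; "q": joint angles; "qd": joint speeds; "joint_efforts": joint torques, N m; "ee_pos": TCP position; "tcp_rot": TCP orientation; "wrist_force": force on the tool from outside, world axes, zero at the start; "torque": the same for the moment, N m; "opening": finger opening in m; "grasp_force": force on a finger pad.
Only numpy, scipy, OpenCV 4.12 (cv2) and the standard library are available. Lean on these libraries where they do the work, as an engineer would, in place of code of your own. Each camera call takes 0.05 s, during which the arm holds its last target. There are 200 camera calls.

### The job

The shield panels in the curing case have had their smooth faces cured. Squeeze the lid's two snap tabs to lift the lamp lid off and set it flat on the desk; then turn every panel over in the case so that its ribbed face looks up, each leaning fully down in a seat, and stand the dose sensor upright in the low square fence around the round pad at the end of the case. Then snap the lid back on, flush and with both tabs sprung out, leaving the other things on the desk where they are.

Things in the scene. Friction and masses are not known exactly. Their poses are not given: they have to be found in the camera images.
- case: fixed open grey curing case, 114 (x) x 294 (y) x 104 high, walls 5, floor 6; origin under its centre. Inside: three leaning seats in a row, rests meeting the floor at y = -112, -52, +8; at the +y end a bay with a round fenced pad. Each seat: two rest bars (10 wide, at x = +-24, 52 long) leaning 20 deg back to +y, and a floor lip 12 high, 19 to 23 to the -y side of the rest's foot.
- lid: amber lamp lid, 114 x 294 x 6, about 0.3 kg; origin at the centre of the plate's underside, x, y as the case's when on (fits either way round). Four round-ended posts, 10 dia, reach 26 below at x = +-45, y = +-135 (2 play inside the case walls); on the desk it stands level on them (origin 26 up). Two black snap tabs in the middle on top; heat sinks 65 or more away along y, 27 high.
- tab_far (a joint): snap tab on the lid's +x side (m): 0 sprung out, 0.007 pressed fully inward (unhooked). Upright black plate 34 wide (y), outer face 27 from the lid's middle, 7 to 43 above the lid's underside. Spring 4 N at 0, 9 N at 0.007. Its square hook reaches 23 below the underside, under a steel catch on the case wall: the lid goes neither off nor on unless both tabs are pressed over 5 mm.
- tab_near (a joint): the same on the lid's -x side
- panel1: flat off-white resin panel, 72 (x) x 88 (y) x 8 thick (z), 60 g; origin at the slab's centre. +z points out of its smooth face; on the -z face two ribs run along y (6 wide, 72 long, 4 high, at x = +-22), leaving 38 flat between to pinch. At the start it leans in a seat, smooth face up, its x along the case's x, its y up the slope. May be absent.
- panel2: flat off-white resin panel, 72 (x) x 88 (y) x 8 thick (z), 60 g; origin at the slab's centre. +z points out of its smooth face; on the -z face two ribs run along y (6 wide, 72 long, 4 high, at x = +-22), leaving 38 flat between to pinch. At the start it leans in a seat, smooth face up, its x along the case's x, its y up the slope. May be absent.
- panel3: flat off-white resin panel, 72 (x) x 88 (y) x 8 thick (z), 60 g; origin at the slab's centre. +z points out of its smooth face; on the -z face two ribs run along y (6 wide, 72 long, 4 high, at x = +-22), leaving 38 flat between to pinch. At the start it leans in a seat, smooth face up, its x along the case's x, its y up the slope. May be absent.
- sensor: dose sensor: aluminium base of 52 dia, 22 high, with a black upright grip of 26 dia above it, 92 high in all, 0.18 kg; origin at the centre of its underside, z up. Starts on the desk to the right of the case.
- seat1 (a point): point in case: where a seated panel's centre lies (within a few mm, either face up), 49 above the desk. A seated panel stands on the floor, its upper edge leaning 20 deg from vertical to the case's +y; its top is 91 above the desk (13 below the rim) and its upper 30 is clear of the rest bars. Any panel may use any seat
- seat2 (a point): point in case: where a seated panel's centre lies (within a few mm, either face up), 49 above the desk. A seated panel stands on the floor, its upper edge leaning 20 deg from vertical to the case's +y; its top is 91 above the desk (13 below the rim) and its upper 30 is clear of the rest bars. Any panel may use any seat
- seat3 (a point): point in case: where a seated panel's centre lies (within a few mm, either face up), 49 above the desk. A seated panel stands on the floor, its upper edge leaning 20 deg from vertical to the case's +y; its top is 91 above the desk (13 below the rim) and its upper 30 is clear of the rest bars. Any panel may use any seat
- pad (a point): point in case: centre of the sensor's round pad (60 dia) on the case floor, 46 from the inside of the +y end wall; a square fence 10 high stands round it (72 x 72 inside)
- rim (a point): point in case: centre of its mouth at rim height, 104 above the desk; the lid's origin lies here when it is home
- jar: small paint jar, 44 dia, 60 high; leave alone
- paint: square yellow paint bottle with tall black cap, 60 x 60 x 115; leave alone
- dish: steel dish, 70 dia, 16 high; leave alone
- marker1: marker pen 130 long, 13 thick; leave alone
- marker2: marker pen 130 long, 13 thick; leave alone
- nippers: black nippers 110 long, 11 high, lying; leave alone
- spray: spray can 66 dia, 175 high; leave alone

How it is judged:
By the outcome, as a careful person would: the job done as asked, in the order asked, and still so for the second after the job is handed in, with the robot touching nothing.
Of panel1, panel2, panel3 only 2 to 3 are there at a start; the rules pass over those that are not, and their reading is None.
At some moment in a run one of sensor may be knocked a few centimetres aside while the robot is not near it.
It also fails if it takes over 208 s, if anything falls off the work surface, if the arm or the gripper's body presses on something with over 40 N, if the wrist force passes 120 N, or if a joint passes its speed limit or range.

## Working session

There is one attempt and no reset: what is moved stays moved. The work goes in short steps, Python scripts to look and compute and a shell command to move; the robot and the scene stay as the last step left them, time stands still between calls to the robot, and variables do not carry over. Pictures are saved under pics/ and viewed, at most 14 in all, crops included, and the job is handed in when it is done.

```bash
ls; mkdir -p pics; python3 - <<'E'
from workcell import bot
import cv2,numpy as np
o=bot.get_obs();print({k:np.round(v,3) for k,v in o.items()})
for n in("scene","side"):
    cv2.imwrite(f"pics/{n}0.png",bot.camera(n));i=bot.camera_info(n);print(n,np.round(i["mtx"],1).tolist(),np.round(i["extrinsics"],4).tolist())
E
```

```text
drive.py
pics
workcell.py
{'time': np.float64(0.0), 'q': array([66.405,  5.01 , 10.036, 95.099, -0.   , 90.002]), 'qd': array([-0.037, -0.115,  0.055,  0.057, -0.058,  0.035]), 'joint_efforts': array([ 1.0000e-03, -5.2039e+01,  4.6480e+01,  1.6000e-02, -0.0000e+00,
        0.0000e+00]), 'ee_pos': array([0.22 , 0.504, 0.219]), 'tcp_rot': array([-179.926,    0.   ,  156.403]), 'wrist_force': array([0.71 , 1.033, 0.168]), 'torque': array([ 0.041, -0.021,  0.027]), 'grasp_force': np.float64(0.0), 'opening': np.float64(0.086)}
scene [[501.3, 0.0, 315.0], [0.0, 501.3, 245.7], [0.0, 0.0, 1.0]] [[0.2942, 0.8201, -0.4909, 1.1265], [0.9557, -0.2584, 0.1411, -0.1778], [-0.0111, -0.5106, -0.8597, 1.1018], [0.0, 0.0, 0.0, 1.0]]
side [[456.2, 0.0, 320.2], [0.0, 456.2, 242.2], [0.0, 0.0, 1.0]] [[-0.9723, -0.146, 0.1827, 0.3118], [-0.2332, 0.6644, -0.71, 0.8663], [-0.0178, -0.733, -0.68, 0.9747], [0.0, 0.0, 0.0, 1.0]]
```
View pics/scene0.png

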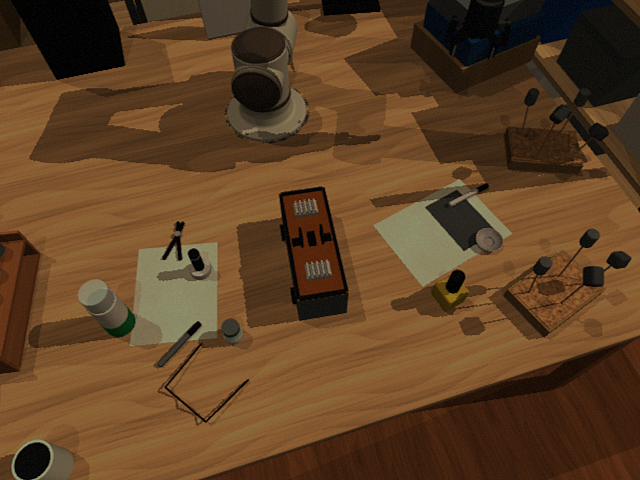

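View pics/side0.png

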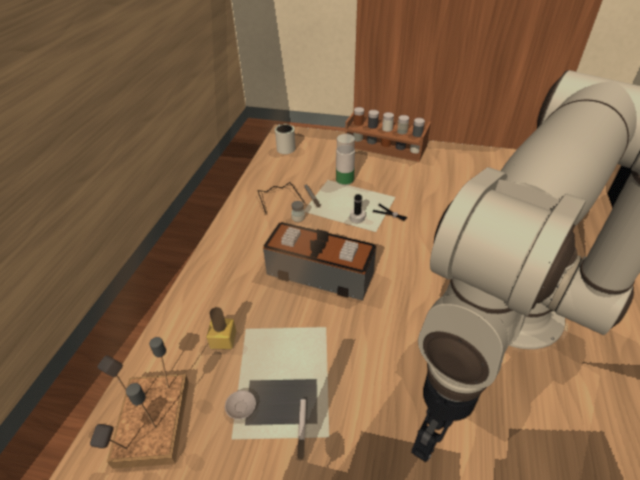

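```bash
python3 - <<'E'
import cv2,numpy as np
a=cv2.imread("pics/scene0.png")[180:325,180:360];b=cv2.imread("pics/side0.png")[185:300,255:415]
a=cv2.resize(a,None,fx=4,fy=4,interpolation=cv2.INTER_CUBIC);b=cv2.resize(b,None,fx=5,fy=5,interpolation=cv2.INTER_CUBIC)
cv2.imwrite("pics/a.png",a);cv2.imwrite("pics/b.png",b)
E
cat > h.py <<'E'
import numpy as np,cv2
from workcell import bot
from scipy.spatial.transform import Rotation as R
def ray(n,uv,info=None):
    i=info or bot.camera_info(n);E=np.array(i["extrinsics"]);d=np.linalg.solve(np.array(i["mtx"]),[uv[0],uv[1],1.])
    return E[:3,3],E[:3,:3]@d
def onz(n,uv,z,info=None):
    c,d=ray(n,uv,info);return c+d*(z-c[2])/d[2]
def tri(*rays):
    A=0;b=0
    for c,d in rays:
        d=d/np.linalg.norm(d);P=np.eye(3)-np.outer(d,d);A=A+P;b=b+P@c
    x=np.linalg.solve(A,b);return x,[round(float(np.linalg.norm(np.cross(x-c,d/np.linalg.norm(d)))),4) for c,d in rays]
def proj(n,X,info=None):
    i=info or bot.camera_info(n);E=np.array(i["extrinsics"]);p=(np.atleast_2d(X)-E[:3,3])@E[:3,:3]@np.array(i["mtx"]).T
    return p[:,:2]/p[:,2:]
def tool(target,rpy=None):
    "shift in the tool axes from the present pose to target"
    o=bot.get_obs();M=R.from_euler("xyz",o["tcp_rot"],degrees=True).as_matrix()
    return np.round(M.T@(np.array(target)-o["ee_pos"]),4)
E
```

View pics/a.png

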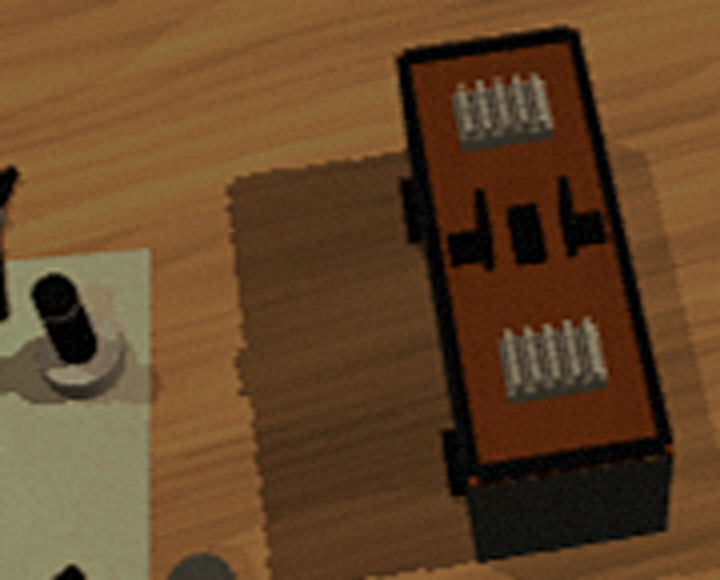

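View pics/b.png

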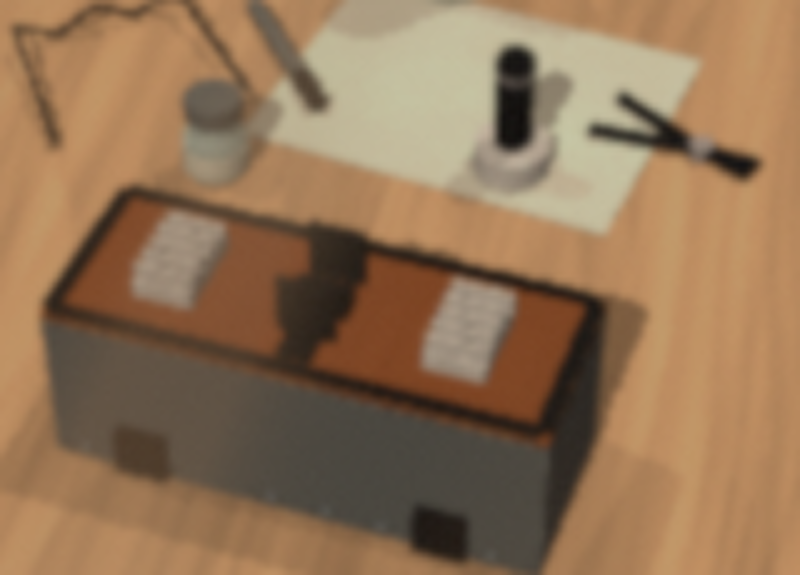

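```bash
cat > m1.py <<'E'
from h import *
s=lambda u,v:ray("scene",(180+u/4,180+v/4)); d=lambda u,v:ray("side",(255+u/5,185+v/5))
C=[]
for n,a,b in(("nearL",(400,55),(603,300)),("nearR",(577,28),(545,437)),("farR",(670,447),(50,308)),("farL",(472,480),(130,188)),("sens top",(55,290),(517,58)),("sens base front bottom",(85,372),(512,165)),("jar top",(205,565),(213,95))):
    x,e=tri(s(*a),d(*b));print(n,x.round(4),e);C.append(x)
C=np.array(C[:4]);print("ctr",C.mean(0),"len",np.linalg.norm(C[0]-C[3]),np.linalg.norm(C[1]-C[2]),np.linalg.norm(C[0]-C[1]),np.linalg.norm(C[2]-C[3]))
v=(C[3]-C[0]+C[2]-C[1]);print("long dir deg",np.degrees(np.arctan2(v[1],v[0])));w=C[1]-C[0]+C[2]-C[3];print("short",np.degrees(np.arctan2(w[1],w[0])))
M=np.array(bot.camera_info("wrist")["extrinsics"]);o=bot.get_obs();T=np.eye(4);T[:3,:3]=R.from_euler("xyz",o["tcp_rot"],degrees=True).as_matrix();T[:3,3]=o["ee_pos"]
print("wrist cam in tool",(np.linalg.inv(T)@M).round(3).tolist(),np.round(bot.camera_info("wrist")["mtx"],1).tolist())
print("tool axes",T[:3,:3].round(3).tolist())
E
python3 m1.py
```

```text
nearL [ 0.3927 -0.0542  0.1124] [0.0015, 0.0015]
nearR [0.4066 0.0553 0.1131] [0.0012, 0.0012]
farR [0.6908 0.0167 0.1106] [0.0029, 0.0029]
farL [ 0.6774 -0.0915  0.1101] [0.0025, 0.0025]
sens top [ 0.4808 -0.2878  0.0914] [0.0013, 0.0013]
sens base front bottom [ 0.4829 -0.2917 -0.0022] [0.0035, 0.0035]
jar top [ 0.6674 -0.2405  0.0688] [0.0012, 0.0012]
ctr [ 0.54187276 -0.01842489  0.11152912] len 0.2871543228930412 0.2867987227166404 0.11035765165444787 0.10901183592188994
long dir deg -7.608092266535189
short 82.87973633097141
wrist cam in tool [[0.001, -0.947, -0.321, 0.082], [1.0, 0.001, 0.0, -0.001], [0.0, -0.321, 0.947, -0.154], [0.0, 0.0, 0.0, 1.0]] [[430.7, 0.0, 311.9], [0.0, 430.7, 243.3], [0.0, 0.0, 1.0]]
tool axes [[-0.916, 0.4, -0.0], [0.4, 0.916, -0.001], [-0.0, -0.001, -1.0]]
```

```bash
python3 -c "
from h import *
print(tool([0.542,-0.018,0.219]))"
```

```text
[-5.039e-01 -3.493e-01  2.000e-04]
```

```bash
R='-0.168 -0.1164 0 0 0.085'; python3 drive.py '-0.168 -0.1164 0 0 0.085; -0.168 -0.1164 0 0 0.085; -0.168 -0.1164 0 0 0.085; -0.168 -0.1164 0 0 0.085; -0.168 -0.1164 0 0 0.085' 60
python3 drive.py '-0.168 -0.1164 0 0 0.085; -0.168 -0.1164 0 0 0.085; -0.168 -0.1164 0 0 0.085; -0.168 -0.1164 0 0 0.085; -0.168 -0.1164 0 0 0.085' 
python3 drive.py '-0.168 -0.1164 0 -16.2 0.085; -0.168 -0.1164 0 -16.2 0.085; -0.168 -0.1164 0 -16.2 0.085; -0.168 -0.1164 0 -16.2 0.085; -0.168 -0.1164 0 -16.2 0.085' 
python3 - <<'E'
from h import *
o=bot.get_obs();print(o["ee_pos"].round(4),o["tcp_rot"].round(2),o["q"].round(1),bot.camera_info("wrist")["extrinsics"].round(4).tolist())
cv2.imwrite("pics/w1.png",bot.camera("wrist"))
E
```

```text
time: 0.52
ee_pos: [0.328, 0.3281, 0.2191]
tcp_rot: [-180.0, 0.0, 156.4]
wrist_force: [0.8, 0.4, -0.1]
opening: 0.0849
grasp_force: 0.0
time: 0.93
ee_pos: [0.4355, 0.1539, 0.2193]
tcp_rot: [-180.0, 0.0, 156.4]
wrist_force: [1.1, 0.3, 0.5]
opening: 0.0857
grasp_force: 0.0
time: 1.35
ee_pos: [0.5393, -0.0141, 0.2192]
tcp_rot: [180.0, -0.0, 172.6]
wrist_force: [1.5, 0.6, 0.2]
opening: 0.0852
grasp_force: 0.0
[ 0.5393 -0.0141  0.2192] [ 1.8000e+02 -1.0000e-02  1.7263e+02] [-1.5  3.5  8.5 95.   0.   5.9] [[0.1277, 0.9394, 0.3183, 0.4578], [0.9918, -0.1209, -0.041, -0.0046], [-0.0, 0.3209, -0.9471, 0.3735], [0.0, 0.0, 0.0, 1.0]]
```

View pics/w1.png

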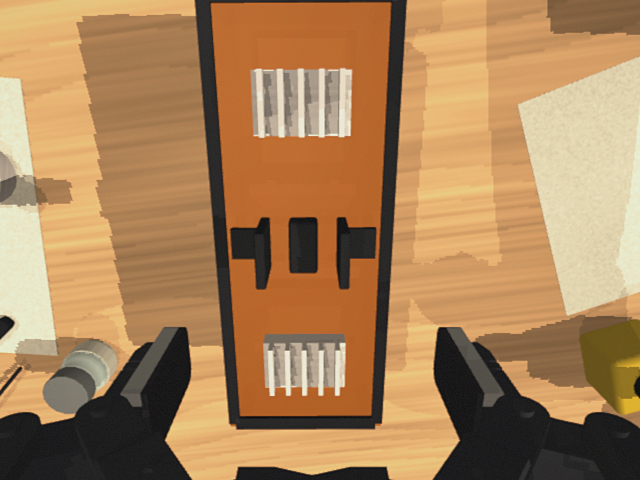

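```bash
python3 - <<'E'
from h import *
L0,L1,R0,R1=[onz("wrist",p,.11)[:2] for p in((196,0),(229,421),(406,0),(382,421))]
print(L0,L1,R0,R1)
for a,b in((L0,L1),(R0,R1)): v=b-a;print(np.degrees(np.arctan2(v[1],v[0])))
v=R1-L1;print("far edge",np.degrees(np.arctan2(v[1],v[0])),np.linalg.norm(v),(L1+R1)/2)
d=(L1-L0)/np.linalg.norm(L1-L0)+(R1-R0)/np.linalg.norm(R1-R0);d/=np.linalg.norm(d)
c=(L1+R1)/2-d*.147;print("centre",c,"yaw",np.degrees(np.arctan2(d[1],d[0])))
# tabs: lower plate tops (outer) z .147
for p in((270,219),(270,288),(337,219),(337,288)):print(p,onz("wrist",p,.147).round(4))
for p in((233,228),(233,259),(374,228),(374,259)):print("feet",onz("wrist",p,.11).round(4))
print(tool([c[0],c[1],.219]))
print(proj("side",[c[0],c[1],.11]),proj("scene",[c[0],c[1],.11]))
E
```

```text
[ 0.40298962 -0.0652052 ] [ 0.67950517 -0.10126361] [0.41791271 0.04705291] [0.6942792  0.01208487]
-7.429606400802073
-7.211187792509988
far edge 82.57383774755284 0.11430725965558491 [ 0.68689219 -0.04458937]
centre [ 0.54109036 -0.02585896] yaw -7.3203970966560306
(270, 219) [ 0.5194 -0.0403  0.147 ]
(270, 288) [ 0.5598 -0.047   0.147 ]
(337, 219) [ 0.5241 -0.0044  0.147 ]
(337, 288) [ 0.5648 -0.009   0.147 ]
feet [ 0.5318 -0.0697  0.11  ]
feet [ 0.5525 -0.0737  0.11  ]
feet [0.5435 0.019  0.11  ]
feet [0.5645 0.0172 0.11  ]
[ 0.0001 -0.0066 -0.0012]
[[320.33288598 244.87953766]] [[308.07089047 240.18770962]]
```

```bash
python3 drive.py '0 -0.0066 0.04 0 0.085; 0 -0.0066 0.078 0 0.085; 0 -0.0066 0.078 0 0.085; 0 -0.0066 0.078 0 0.085'; python3 drive.py '0 0 0 0 0.03; 0 0 0 0 0.03; 0 0 0 0 0.03; 0 0 0 0 0.03; 0 0 0 0 0.03' 60; python3 drive.py '0 0 0 0 0.03; 0 0 0 0 0.03; 0 0 0 0 0.03; 0 0 0 0 0.03; 0 0 0 0 0.03'
```

```text
time: 1.73
ee_pos: [0.5364, -0.0186, 0.14]
tcp_rot: [-180.0, -0.3, 172.6]
wrist_force: [0.4, -0.0, -0.2]
opening: 0.0849
grasp_force: 0.0
time: 2.15
ee_pos: [0.5385, -0.0184, 0.1426]
tcp_rot: [180.0, 0.1, 172.6]
wrist_force: [0.0, -0.0, 0.3]
opening: 0.0302
grasp_force: 0.0
time: 2.57
ee_pos: [0.5379, -0.0187, 0.1413]
tcp_rot: [-180.0, -0.0, 172.6]
wrist_force: [0.6, -0.8, 0.2]
opening: 0.0301
grasp_force: 0.0
```

```bash
python3 - <<'E'
from h import *
o=bot.get_obs();print(o["ee_pos"].round(4),o["tcp_rot"].round(2),o["opening"])
a=bot.camera("wrist");b=cv2.resize(bot.camera("side")[190:310,240:400],(640,480));cv2.imwrite("pics/w2.png",cv2.resize(np.hstack([a,b]),(800,300)))
E
```

```text
[ 0.5379 -0.0187  0.1413] [-1.800e+02 -1.000e-02  1.726e+02] 0.030142542904370368
```

View pics/w2.png

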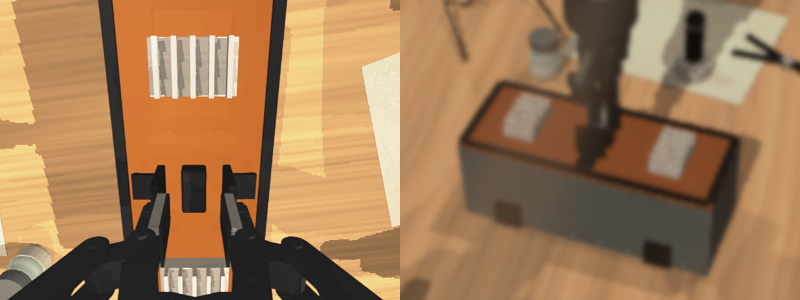

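```bash
python3 - <<'E'
from h import *
a=bot.camera("wrist");cv2.imwrite("pics/w3.png",cv2.resize(a[240:420,180:440],(780,540),interpolation=cv2.INTER_CUBIC))
M=np.array(bot.camera_info("wrist")["extrinsics"])
o=bot.get_obs();c=o["ee_pos"]
for dz in(0.006,-.019,-.025,):print(dz,proj("wrist",[c+[0.0,0.015*s,dz] for s in(-1,1)]).round(0).tolist())
print("lid tabs pred",proj("wrist",[[.541,-.0259,.11],[.541,-.0259,.147]]).round(),M.round(3))
E
```

```text
0.006 [[276.0, 326.0], [353.0, 317.0]]
-0.019 [[281.0, 297.0], [348.0, 289.0]]
-0.025 [[282.0, 292.0], [347.0, 284.0]]
lid tabs pred [[300. 290.]
 [297. 330.]] [[ 0.128  0.939  0.318  0.456]
 [ 0.992 -0.121 -0.041 -0.009]
 [-0.     0.321 -0.947  0.296]
 [ 0.     0.     0.     1.   ]]
```

View pics/w3.png

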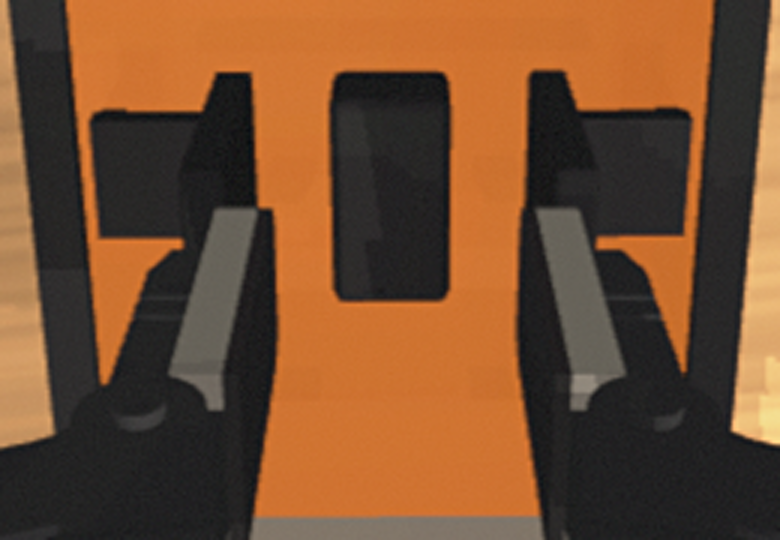

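```bash
cat > m2.py <<'E'
from h import *
E1=np.array([[0.1277,0.9394,0.3183,0.4578],[0.9918,-0.1209,-0.041,-0.0046],[-0.0,0.3209,-0.9471,0.3735],[0,0,0,1.]]);i1=dict(mtx=bot.camera_info("wrist")["mtx"],extrinsics=E1)
for n,a,b in(("tabL",(270,219),(265,264)),("tabR",(337,219),(356,264)),("blkL",(290,218),(291,264)),("blkR",(317,218),(329,264)),("blkL far",(290,273),(291.5,340)),("blkR far",(317,273),(329.5,340)),("footL",(233,228),(211,278)),("footR",(374,228),(411,277)),("footL2",(234,259),(213.5,319)),("footR2",(374,259),(408,318))):
    x,e=tri(ray("wrist",a,i1),ray("wrist",b));print(n,x.round(4),e)
o=bot.get_obs();c=o["ee_pos"];M=R.from_euler("xyz",o["tcp_rot"],degrees=True).as_matrix()
for tx in(-.011,.011):
  for tz in(-.005,.006,.025):
    print(tx,tz,((proj("wrist",[c+M@np.array([tx,s*.015,tz]) for s in(1,-1)])-[180,240])*3).round().tolist())
E
python3 m2.py
```

```text
tabL [ 0.5288 -0.0413  0.1025] [0.0, 0.0]
tabR [0.5342 0.0021 0.1031] [0.0001, 0.0001]
blkL [ 0.5283 -0.028   0.1081] [0.0003, 0.0003]
blkR [ 0.5304 -0.0107  0.1083] [0.0, 0.0]
blkL far [ 0.5602 -0.0319  0.122 ] [0.0002, 0.0002]
blkR far [ 0.5622 -0.0147  0.1223] [0.0001, 0.0001]
footL [ 0.5278 -0.0639  0.1158] [0.0007, 0.0007]
footR [0.5387 0.0247 0.1164] [0.0009, 0.0009]
footL2 [ 0.5483 -0.067   0.1157] [0.0006, 0.0006]
footR2 [0.5607 0.023  0.1135] [0.0005, 0.0005]
-0.011 -0.005 [[516.0, 314.0], [290.0, 314.0]]
-0.011 0.006 [[509.0, 271.0], [296.0, 271.0]]
-0.011 0.025 [[499.0, 208.0], [305.0, 208.0]]
0.011 -0.005 [[522.0, 163.0], [286.0, 163.0]]
0.011 0.006 [[514.0, 128.0], [292.0, 128.0]]
0.011 0.025 [[503.0, 76.0], [302.0, 76.0]]
```

```bash
python3 drive.py '-0.0068 -0.0016 0 0 0.085; -0.0068 -0.0016 0 0 0.085; -0.0068 -0.0016 0 0 0.085; -0.0068 -0.0016 0 0 0.085; -0.0068 -0.0016 0 0 0.085'; python3 drive.py '0 0 0.004 0 0.085; 0 0 0.008 0 0.085; 0 0 0.012 0 0.085; 0 0 0.012 0 0.085'; python3 drive.py '0 0 0.004 0 0.085; 0 0 0.008 0 0.085; 0 0 0.01 0 0.085;  0 0 0.01 0 0.085'
python3 - <<'E'
from h import *
a=bot.camera("side")[190:300,290:370];b=bot.camera("wrist")[160:480,100:520];cv2.imwrite("pics/w4.png",np.hstack([cv2.resize(a,(370,508),interpolation=cv2.INTER_CUBIC),cv2.resize(b,(420,508))]))
E
```

```text
time: 3.13
ee_pos: [0.5444, -0.0211, 0.1413]
tcp_rot: [-180.0, -0.0, 172.6]
wrist_force: [-0.9, 0.3, -0.3]
opening: 0.0845
grasp_force: 0.0
time: 3.47
ee_pos: [0.5439, -0.0211, 0.1282]
tcp_rot: [-180.0, -0.1, 172.6]
wrist_force: [0.0, -0.3, -0.6]
opening: 0.0851
grasp_force: 0.0
time: 3.8
ee_pos: [0.5442, -0.0211, 0.1187]
tcp_rot: [-180.0, -0.1, 172.6]
wrist_force: [0.5, -0.9, -0.2]
opening: 0.0852
grasp_force: 0.0
```

View pics/w4.png

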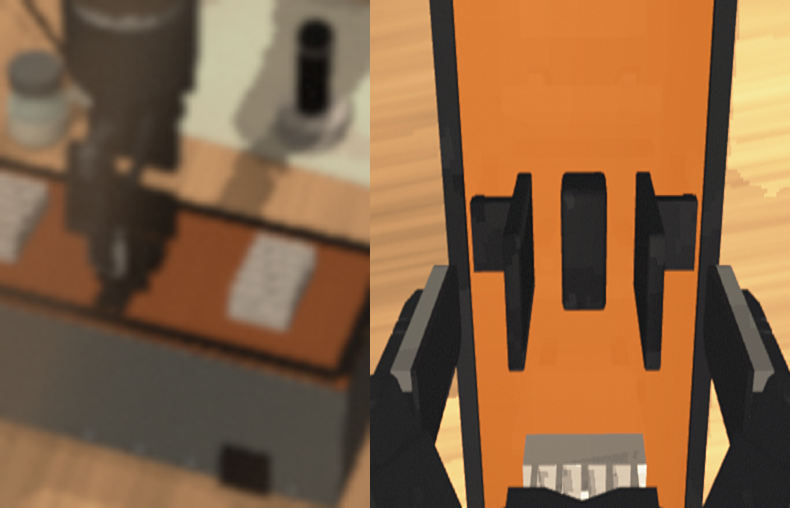

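```bash
python3 drive.py '0 0 0.004 0 0.085; 0 0 0.008 0 0.085; 0 0 0.012 0 0.085;  0 0 0.012 0 0.085'; python3 drive.py '0 0 0 0 0.045; 0 0 0 0 0.045; 0 0 0 0 0.035; 0 0 0 0 0.03; 0 0 0 0 0.03' 60;  python3 drive.py '0 0 0 0 0.03; 0 0 0 0 0.03; 0 0 0 0 0.03'
```

```text
time: 4.23
ee_pos: [0.544, -0.0211, 0.1062]
tcp_rot: [-180.0, -0.1, 172.6]
wrist_force: [0.7, -0.2, 0.4]
opening: 0.085
grasp_force: 0.0
time: 4.65
ee_pos: [0.5452, -0.0208, 0.1097]
tcp_rot: [179.9, 0.2, 172.6]
wrist_force: [-5.0, 1.9, 16.1]
opening: 0.0365
grasp_force: 64.2
time: 4.9
ee_pos: [0.5452, -0.0208, 0.1097]
tcp_rot: [179.9, 0.2, 172.6]
wrist_force: [-2.0, 2.1, 13.6]
opening: 0.0365
grasp_force: 63.8
```

```bash
python3 drive.py '0 0 -0.005 0 0.03; 0 0 -0.01 0 0.03; 0 0 -0.02 0 0.03; 0 0 -0.04 0 0.03; 0 0 -0.06 0 0.03'; python3 drive.py '0 0 -0.02 0 0.03; 0 0 -0.04 0 0.03; 0 0 -0.04 0 0.03; 0 0 -0.04 0 0.03; 0 0 -0.04 0 0.03'; python3 - <<'E'
from h import *
o=bot.get_obs();print(o["ee_pos"].round(4),o["tcp_rot"].round(2),o["wrist_force"].round(1),o["torque"].round(2))
a=bot.camera("scene");cv2.imwrite("pics/s2.png",cv2.resize(a[120:350,140:500],None,fx=2.2,fy=2.2,interpolation=cv2.INTER_CUBIC))
E
```

```text
time: 5.32
ee_pos: [0.5439, -0.0211, 0.1678]
tcp_rot: [-180.0, -0.1, 172.6]
wrist_force: [0.9, -0.3, -1.8]
opening: 0.0367
grasp_force: 60.7
time: 5.73
ee_pos: [0.5442, -0.0211, 0.2062]
tcp_rot: [-180.0, -0.1, 172.6]
wrist_force: [1.1, 0.5, -3.6]
opening: 0.0367
grasp_force: 60.7
[ 0.5442 -0.0211  0.2062] [-1.7999e+02 -8.0000e-02  1.7260e+02] [ 1.1  0.5 -3.6] [ 0.01  0.02 -0.02]
```

View pics/s2.png

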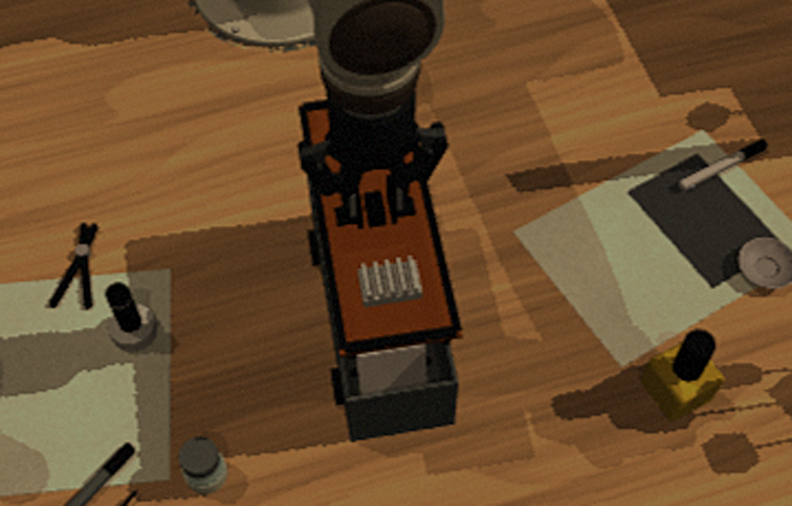

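```bash
python3 - <<'E'
from h import *
for n,p in(("bottle left",(643,395)),("bottle near",(660,372)),("marker end",(682,187)),("dish left",(735,262)),("paper corner",(515,232)),("case far right base",(455,425))):print(n,onz("scene",(140+p[0]/2.2,120+p[1]/2.2),0.0).round(3))
c=np.array([.5445,-.021]);d=np.array([.992,-.128]);s=np.array([.128,.992])
t=c+s*.150+d*(-.03);print("lid target",t,np.hypot(*t))
for a in(-1,1):
  for b in(-1,1):print(t+a*.147*d+b*.057*s)
E
```

```text
bottle left [0.725 0.227 0.   ]
bottle near [0.705 0.256 0.   ]
marker end [0.485 0.385 0.   ]
dish left [0.601 0.398 0.   ]
paper corner [0.485 0.169 0.   ]
case far right base [0.697 0.02  0.   ]
lid target [0.53394 0.13164] 0.5499281891301808
[0.38082  0.093912]
[0.395412 0.207   ]
[0.672468 0.05628 ]
[0.68706  0.169368]
```

```bash
python3 drive.py '0.03 0.04 0 0 0.03; 0.03 0.08 0 0 0.03; 0.03 0.12 0 0 0.03; 0.03 0.15 0 0 0.03; 0.03 0.15 0 0 0.03'; python3 drive.py '0 0 0.04 0 0.03; 0 0 0.08 0 0.03; 0 0 0.12 0 0.03; 0 0 0.15 0 0.03; 0 0 0.16 0 0.03';python3 drive.py '0 0 0.003 0 0.03; 0 0 0.006 0 0.03; 0 0 0.009 0 0.03; 0 0 0.009 0 0.03'
```

```text
time: 6.2
ee_pos: [0.5336, 0.1364, 0.2054]
tcp_rot: [180.0, -0.1, 172.9]
wrist_force: [0.0, 0.5, -3.4]
opening: 0.0362
grasp_force: 61.0
time: 6.62
ee_pos: [0.5303, 0.1305, 0.0408]
tcp_rot: [-179.8, -0.5, 172.6]
wrist_force: [-1.1, -0.1, -3.9]
opening: 0.0366
grasp_force: 61.2
time: 6.95
ee_pos: [0.535, 0.1317, 0.0398]
tcp_rot: [180.0, 0.1, 172.6]
wrist_force: [-1.2, 0.6, -2.3]
opening: 0.0363
grasp_force: 61.2
```

```bash
python3 drive.py '0 0 0.001 0 0.03; 0 0 0.002 0 0.03; 0 0 0.003 0 0.03; 0 0 0.003 0 0.03;0 0 0.003 0 0.03'
```

```text
time: 7.37
ee_pos: [0.5341, 0.1315, 0.0355]
tcp_rot: [180.0, 0.0, 172.6]
wrist_force: [-0.4, -0.6, -2.4]
opening: 0.0366
grasp_force: 61.2
```

```bash
python3 drive.py '0 0 0.001 0 0.03; 0 0 0.002 0 0.03; 0 0 0.003 0 0.03; 0 0 0.003 0 0.03;0 0 0.003 0 0.03';python3 drive.py '0 0 0.0005 0 0.03; 0 0 0.001 0 0.03; 0 0 0.0015 0 0.03; 0 0 0.0015 0 0.03;0 0 0.0015 0 0.03'
```

```text
time: 7.78
ee_pos: [0.5339, 0.1315, 0.0323]
tcp_rot: [-180.0, -0.0, 172.6]
wrist_force: [0.2, -0.6, -2.4]
opening: 0.0364
grasp_force: 61.2
time: 8.2
ee_pos: [0.5342, 0.1315, 0.0315]
tcp_rot: [180.0, 0.0, 172.6]
wrist_force: [-3.7, -1.7, 5.1]
opening: 0.0366
grasp_force: 63.4
```

```bash
python3 drive.py '0 0 0 0 0.06; 0 0 0 0 0.085; 0 0 0 0 0.085; 0 0 0 0 0.085'; python3 drive.py '0 0 -0.02 0 0.085; 0 0 -0.05 0 0.085; 0 0 -0.09 0 0.085; 0 0 -0.13 0 0.085;  0 0 -0.13 0 0.085'; python3 drive.py '0.01 -0.155 -0.16 0 0.085; 0.01 -0.155 -0.16 0 0.085; 0.01 -0.155 -0.16 0 0.085; 0.01 -0.155 -0.16 0 0.085; 0.01 -0.155 -0.16 0 0.085'; python3 drive.py '0 0 0 0 0.085; 0 0 0 0 0.085;0 0 0 0 0.085'
cat > snap.py <<'E'
from h import *
import sys,pickle
def snap(name,cam="wrist",crop=None,f=1):
    i=dict(bot.camera_info(cam));im=bot.camera(cam);pickle.dump(i,open(f"pics/{name}.pkl","wb"));cv2.imwrite(f"pics/{name}_full.png",im)
    if crop:im=cv2.resize(im[crop[1]:crop[3],crop[0]:crop[2]],None,fx=f,fy=f,interpolation=cv2.INTER_CUBIC)
    cv2.imwrite(f"pics/{name}.png",im)
if __name__=="__main__":
    snap(sys.argv[1]);o=bot.get_obs();print(o["time"],o["ee_pos"].round(4),o["tcp_rot"].round(2),o["q"].round(1))
E
python3 snap.py in1
```

```text
time: 8.53
ee_pos: [0.5342, 0.1315, 0.0309]
tcp_rot: [180.0, 0.0, 172.6]
wrist_force: [-0.3, -0.5, 0.1]
opening: 0.0825
grasp_force: 0.0
time: 8.95
ee_pos: [0.5366, 0.1322, 0.1693]
tcp_rot: [179.8, 0.6, 172.6]
wrist_force: [1.8, 0.2, -0.9]
opening: 0.085
grasp_force: 0.0
time: 9.37
ee_pos: [0.5055, -0.012, 0.312]
tcp_rot: [180.0, 0.0, 172.6]
wrist_force: [1.1, 0.2, 0.4]
opening: 0.0849
grasp_force: 0.0
time: 9.62
ee_pos: [0.5063, -0.0109, 0.31]
tcp_rot: [180.0, 0.0, 172.6]
wrist_force: [0.5, -0.1, 0.3]
opening: 0.0848
grasp_force: 0.0
9.6667 [ 0.5062 -0.0105  0.3093] [-1.8000e+02 -7.0000e-02  1.7261e+02] [ -1.2   2.1  17.3 105.3   0.    6.2]
```

View pics/in1.png

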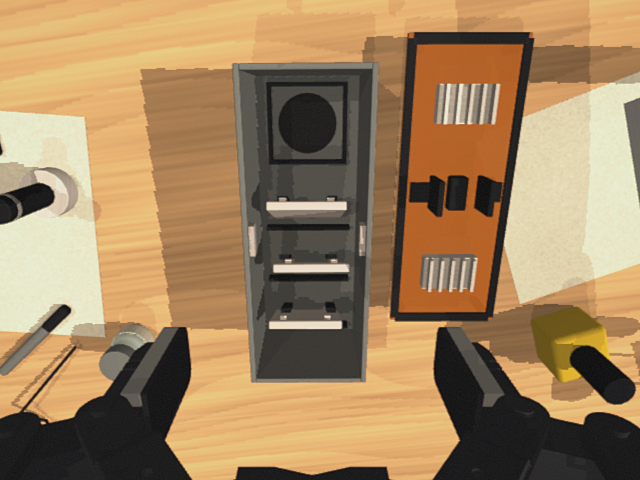

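```bash
cat > case.py <<'E'
from h import *
import pickle
from scipy.optimize import least_squares
i=pickle.load(open("pics/in1.pkl","rb"))
px=np.array([(233,64.5),(378.5,63),(366.5,381.5),(251,382)])
loc=np.array([(-57,147),(57,147),(57,-147),(-57,-147)])/1e3
def w(p,l,z):
    c,s=np.cos(p[2]),np.sin(p[2]);return np.c_[p[0]+c*l[:,0]-s*l[:,1],p[1]+s*l[:,0]+c*l[:,1],np.broadcast_to(z,len(l))]
f=lambda p:(proj("wrist",w(p,loc,.104),i)-px).ravel()
r=least_squares(f,[.544,-.02,np.radians(82.6)])
P=r.x
if __name__=="__main__":
    print("case",P[:2].round(4),np.degrees(P[2]).round(2),"res",r.fun.round(1))
    f3=lambda p:(proj("wrist",w(p,loc,p[3]),i)-px).ravel();q=least_squares(f3,[*P,.1]);print("free z",q.x.round(4))
    for y in(-112,-52,8):
        # front (smooth) top corner with ribs (4) on rest
        n=np.array([-np.cos(np.radians(20)),np.sin(np.radians(20))]);t=np.array([np.sin(np.radians(20)),np.cos(np.radians(20))])
        tf=np.array([y,6.])+12*n+88*t;tb=np.array([y,6.])+4*n+88*t
        W=np.vstack([w(P,np.array([[sx*.036,a[0]/1e3]]),a[1]/1e3) for a in(tf,tb) for sx in(-1,1)])
        print(y,proj("wrist",W,i).round(0).tolist(),"top mid world",((W[0]+W[1]+W[2]+W[3])/4).round(4))
    print("pad",w(P,np.array([[0,.096]]),.006),proj("wrist",w(P,np.array([[0,.096]]),.006),i))
    # lid on desk
    lp=np.array([(408,33),(533,32),(491,320),(391,320)],float)
    for z in(.032,):
        L=np.array([onz("wrist",a,z,i) for a in lp]);print("lid",L.mean(0).round(4),[np.linalg.norm(L[k]-L[k-1]).round(4) for k in range(4)])
E
python3 case.py
```

```text
case [ 0.545  -0.0209] 82.94 res [-1.  -1.1  0.9 -0.6 -0.3  1.4  0.4  1.5]
free z [ 0.5454 -0.021   1.4477  0.1012]
-112 [[272.0, 330.0], [345.0, 329.0], [272.0, 322.0], [345.0, 321.0]] top mid world [ 0.6338 -0.0319  0.0914]
-52 [[269.0, 273.0], [346.0, 273.0], [269.0, 264.0], [346.0, 264.0]] top mid world [ 0.5742 -0.0245  0.0914]
8 [[267.0, 211.0], [348.0, 210.0], [267.0, 202.0], [348.0, 201.0]] top mid world [ 0.5147 -0.0172  0.0914]
pad [[ 0.44976462 -0.00913466  0.006     ]] [[307.48968501 123.8229573 ]]
lid [0.5337 0.1306 0.032 ] [np.float64(0.2933), np.float64(0.1135), np.float64(0.2941), np.float64(0.1128)]
```

```bash
python3 -c "
from h import *
print(tool([.636,-.0322,.2]))"
```

```text
[-0.1317 -0.0048  0.1092]
```

```bash
python3 drive.py '-0.1317 -0.0048 0.1092 30 0.045; -0.1317 -0.0048 0.1092 30 0.045; -0.1317 -0.0048 0.1092 30 0.045; -0.1317 -0.0048 0.1092 30 0.045; -0.1317 -0.0048 0.1092 30 0.045' 30; python3 drive.py '0 0 0 35 0.045; 0 0 0 35 0.045; 0 0 0 35 0.045; 0 0 0 35 0.045; 0 0 0 35 0.045'; python3 drive.py '0 0 0 25 0.045; 0 0 0 25 0.045; 0 0 0 25 0.045; 0 0 0 25 0.045; 0 0 0 25 0.045'; python3 -c "
from h import *
o=bot.get_obs();print(o['q'].round(1));print(tool([.636,-.0322,.09]))"
```

```text
time: 10.08
ee_pos: [0.6376, -0.032, 0.1913]
tcp_rot: [-179.6, -0.5, 142.2]
wrist_force: [1.1, -0.2, -1.5]
opening: 0.0454
grasp_force: 0.0
time: 10.5
ee_pos: [0.6356, -0.0314, 0.2]
tcp_rot: [-179.9, -0.0, 107.4]
wrist_force: [1.1, 0.8, 0.7]
opening: 0.0448
grasp_force: 0.0
time: 10.92
ee_pos: [0.6356, -0.0314, 0.2002]
tcp_rot: [-179.9, 0.0, 82.6]
wrist_force: [-0.4, -0.7, -0.4]
opening: 0.0452
grasp_force: 0.0
[-2.8 17.1 21.9 94.9  0.  94.6]
[-0.0007  0.0007  0.1102]
```

```bash
python3 drive.py '0 0 0.04 0 0.045; 0 0 0.08 0 0.045; 0 0 0.11 0 0.045; 0 0 0.11 0 0.045; 0 0 0.11 0 0.045'; python3 drive.py '0 0 0.006 0 0.045; 0 0 0.012 0 0.045; 0 0 0.018 0 0.045; 0 0 0.022 0 0.045; 0 0 0.022 0 0.045';  python3 drive.py '0 0 0 0 0.03; 0 0 0 0 0.02; 0 0 0 0 0.01; 0 0 0 0 0.003; 0 0 0 0 0.003' 30;python3 drive.py '0 0 0 0 0.003; 0 0 0 0 0.003; 0 0 0 0 0.003'
```

```text
time: 11.33
ee_pos: [0.6347, -0.0319, 0.0899]
tcp_rot: [-179.8, 0.0, 82.8]
wrist_force: [-0.2, 0.4, 1.7]
opening: 0.0452
grasp_force: 0.0
time: 11.75
ee_pos: [0.6359, -0.0326, 0.0686]
tcp_rot: [-180.0, 0.0, 82.6]
wrist_force: [-0.2, 0.3, 0.3]
opening: 0.045
grasp_force: 0.0
time: 12.17
ee_pos: [0.6367, -0.0326, 0.0698]
tcp_rot: [179.9, -0.0, 82.6]
wrist_force: [1.3, 0.2, 2.4]
opening: 0.0091
grasp_force: 28.1
time: 12.42
ee_pos: [0.6364, -0.0326, 0.0696]
tcp_rot: [180.0, -0.0, 82.6]
wrist_force: [1.6, 0.9, 3.8]
opening: 0.009
grasp_force: 29.2
```

```bash
python3 drive.py '0 0 -0.02 0 0.003; 0 0 -0.05 0 0.003; 0 0 -0.09 0 0.003; 0 0 -0.13 0 0.003; 0 0 -0.14 0 0.003' 40; 
for k in 1; do python3 drive.py '0 0 0 -7 0.003; 0 0 0 -14 0.003; 0 0 0 -21 0.003; 0 0 0 -28 0.003; 0 0 0 -35 0.003'; python3 drive.py '0 0 0 -7 0.003; 0 0 0 -14 0.003; 0 0 0 -21 0.003; 0 0 0 -28 0.003; 0 0 0 -35 0.003';python3 drive.py '0 0 0 -7 0.003; 0 0 0 -14 0.003; 0 0 0 -21 0.003; 0 0 0 -28 0.003; 0 0 0 -35 0.003';python3 drive.py '0 0 0 -7 0.003; 0 0 0 -14 0.003; 0 0 0 -21 0.003; 0 0 0 -28 0.003; 0 0 0 -35 0.003';python3 drive.py '0 0 0 -7 0.003; 0 0 0 -14 0.003; 0 0 0 -21 0.003; 0 0 0 -28 0.003; 0 0 0 -35 0.003';python3 drive.py '0 0 0 -5 0.003; 0 0 0 -5 0.003; 0 0 0 -5 0.003; 0 0 0 -5 0.003'; done | grep -v wrist
python3 - <<'E'
from snap import *
snap("sd1","side");snap("sc1","scene")
o=bot.get_obs();print(o["q"].round(1))
p=[proj(n,o["ee_pos"])[0] for n in("side","scene")];print(p)
ims=[]
for n,c in zip(("sd1","sc1"),p):
    x,y=int(c[0]),int(c[1]);im=cv2.imread(f"pics/{n}_full.png")[max(0,y-55):y+65,x-50:x+50];ims.append(cv2.resize(im,(400,480),interpolation=cv2.INTER_CUBIC))
cv2.imwrite("pics/v1.png",np.hstack(ims))
E
```

```text
time: 12.83
ee_pos: [0.6369, -0.0326, 0.2157]
tcp_rot: [179.6, -0.0, 82.6]
wrist_force: [0.8, 0.6, 0.8]
opening: 0.0063
grasp_force: 39.3
time: 13.25
ee_pos: [0.6357, -0.0326, 0.2085]
tcp_rot: [-179.9, -0.0, 118.0]
opening: 0.0064
grasp_force: 39.2
time: 13.67
ee_pos: [0.6357, -0.0325, 0.2084]
tcp_rot: [-180.0, -0.1, 153.0]
opening: 0.0066
grasp_force: 39.2
time: 14.08
ee_pos: [0.6357, -0.0325, 0.2084]
tcp_rot: [180.0, -0.1, -172.0]
opening: 0.0068
grasp_force: 39.2
time: 14.5
ee_pos: [0.6357, -0.0326, 0.2084]
tcp_rot: [179.9, -0.1, -137.0]
opening: 0.0067
grasp_force: 39.2
time: 14.92
ee_pos: [0.6357, -0.0326, 0.2084]
tcp_rot: [179.9, -0.0, -102.0]
opening: 0.0067
grasp_force: 39.2
time: 15.25
ee_pos: [0.6359, -0.0326, 0.2088]
tcp_rot: [180.0, -0.0, -97.6]
opening: 0.0064
grasp_force: 39.2
[ -2.9  17.3  23.1  95.9  -0.  -85.4]
[array([285.7097684 , 210.94077065]), array([317.11591671, 253.61392182])]
```

View pics/v1.png

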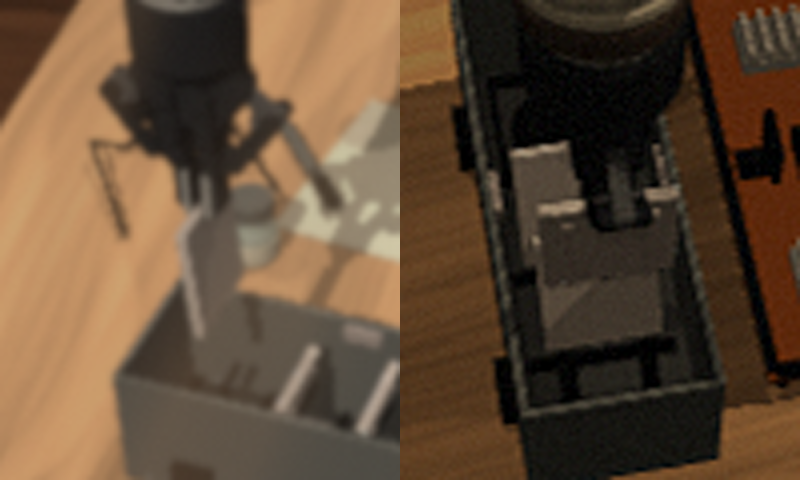

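```bash
cat > cf.py <<'E'
from case import *
def tocase(p):
    c,s=np.cos(P[2]),np.sin(P[2]);d=np.array(p[:2])-P[:2];return np.array([c*d[0]+s*d[1],-s*d[0]+c*d[1]])*1e3
def tow(x,y):return w(P,np.array([[x/1e3,y/1e3]]),0)[0,:2]
E
python3 - <<'E'
from cf import *
o=bot.get_obs();print("tcp in case",tocase(o["ee_pos"]).round(1),o["ee_pos"].round(4))
c=o["ee_pos"][:2];e=c+.036*np.array([.128,.992])
for z in(.24,.23,.22,.21,.2,.14,.13,.12):print(z,proj("side",[*e,z]).round(1))
for y in(-117,):print(tow(0,y),tool([*tow(0,y),.2085]))
E
```

```text
tcp in case [ -0.4 -91.7] [ 0.636  -0.0326  0.209 ]
0.24 [[279.2 209.9]]
0.23 [[279.5 212.9]]
0.22 [[279.8 215.9]]
0.21 [[280.1 218.8]]
0.2 [[280.4 221.7]]
0.14 [[282.1 238.6]]
0.13 [[282.3 241.3]]
0.12 [[282.6 244. ]]
[ 0.66115142 -0.0352999 ] [-0.0006 -0.0253  0.0005]
```

```bash
python3 drive.py '-0.0006 -0.0273 0 0 0.003; -0.0006 -0.0273 0 0 0.003; -0.0006 -0.0273 0.04 0 0.003; -0.0006 -0.0273 0.08 0 0.003; -0.0006 -0.0273 0.115 0 0.003' ; python3 drive.py '0 0 0.004 0 0.003; 0 0 0.008 0 0.003; 0 0 0.01 0 0.003; 0 0 0.01 0 0.003; 0 0 0.01 0 0.003'; python3 drive.py '0 0 0.003 0 0.003; 0 0 0.004 0 0.003; 0 0 0.006 0 0.003; 0 0 0.006 0 0.003; 0 0 0.006 0 0.003'; python3 -c "
from cf import *
o=bot.get_obs();print('tcp in case',tocase(o['ee_pos']).round(1),o['ee_pos'].round(4))"
```

```text
time: 15.77
ee_pos: [0.6631, -0.0355, 0.0922]
tcp_rot: [-180.0, -0.0, -97.5]
wrist_force: [0.6, -0.3, -0.8]
opening: 0.0066
grasp_force: 39.6
time: 16.18
ee_pos: [0.6644, -0.0356, 0.0869]
tcp_rot: [-179.8, 0.0, -97.4]
wrist_force: [0.4, 0.4, 0.3]
opening: 0.0063
grasp_force: 39.6
time: 16.6
ee_pos: [0.6632, -0.0355, 0.078]
tcp_rot: [180.0, -0.0, -97.4]
wrist_force: [-0.9, -0.9, -1.7]
opening: 0.0066
grasp_force: 39.6
tcp in case [ 1.00e-01 -1.19e+02] [ 0.6632 -0.0355  0.078 ]
```

```bash
python3 drive.py '0 0 0.002 0 0.003; 0 0 0.003 0 0.003; 0 0 0.004 0 0.003; 0 0 0.004 0 0.003; 0 0 0.004 0 0.003'; python3 drive.py '0 0 0.001 0 0.003; 0 0 0.002 0 0.003; 0 0 0.003 0 0.003; 0 0 0.003 0 0.003'; python3 drive.py '0 0 0.001 0 0.003; 0 0 0.002 0 0.003; 0 0 0.003 0 0.003; 0 0 0.003 0 0.003'
```

```text
time: 17.02
ee_pos: [0.6633, -0.0355, 0.0743]
tcp_rot: [-180.0, -0.0, -97.4]
wrist_force: [-0.6, 0.4, 1.0]
opening: 0.0066
grasp_force: 39.7
time: 17.35
ee_pos: [0.6646, -0.0357, 0.0741]
tcp_rot: [-179.7, 0.0, -97.4]
wrist_force: [-1.1, -0.6, 14.2]
opening: 0.0066
grasp_force: 42.4
time: 17.68
ee_pos: [0.666, -0.0358, 0.0739]
tcp_rot: [-179.5, 0.0, -97.4]
wrist_force: [-2.1, -1.5, 26.4]
opening: 0.0065
grasp_force: 45.5
```

```bash
python3 drive.py '0 0 -0.006 0 0.003; 0 0 -0.006 0 0.008; 0 0 -0.006 0 0.014; 0 0.002 -0.006 0 0.014; 0 0.004 -0.006 0 0.014' 20; python3 drive.py '0 0.005 0 0 0.016; 0 0.01 0 0 0.016; 0 0.015 0 0 0.018; 0 0.02 0 0 0.018; 0 0.026 0 0 0.02'; python3 drive.py '0 0 0 0 0.02; 0 0 0 0 0.02; 0 0 0 0 0.024'; python3 drive.py '0 0 -0.02 0 0.024; 0 0 -0.05 0 0.024; 0 0 -0.09 0 0.045; 0 0 -0.13 0 0.045; 0 0 -0.13 0 0.045'
```

```text
time: 18.1
ee_pos: [0.6587, -0.0349, 0.0731]
tcp_rot: [179.9, -0.0, -97.4]
wrist_force: [-0.2, 0.3, -0.4]
opening: 0.0142
grasp_force: 0.0
time: 18.52
ee_pos: [0.6329, -0.0316, 0.0742]
tcp_rot: [-180.0, -0.0, -97.4]
wrist_force: [-1.0, -0.1, -0.1]
opening: 0.02
grasp_force: 0.0
time: 18.77
ee_pos: [0.6336, -0.0317, 0.0744]
tcp_rot: [-180.0, -0.0, -97.4]
wrist_force: [1.1, 1.4, -0.4]
opening: 0.0237
grasp_force: 0.0
time: 19.18
ee_pos: [0.6357, -0.0318, 0.2132]
tcp_rot: [-179.4, 0.1, -97.4]
wrist_force: [2.7, -0.0, 1.4]
opening: 0.0451
grasp_force: 0.0
```

```bash
python3 -c "
from h import *
print(tool([.577,-.0235,.2]),tool([.577,-.0235,.063]))"
```

```text
[-0.0006  0.0594  0.0125] [-0.0005  0.0609  0.1495]
```

```bash
python3 drive.py '0 0.04 0 0 0.045; 0 0.06 0 0 0.045; 0 0.06 0.03 0 0.045; 0 0.06 0.07 0 0.045; 0 0.06 0.10 0 0.045' ; python3 -c "
from h import *
print(tool([.577,-.0235,.063]))"
```

```text
time: 19.6
ee_pos: [0.5738, -0.0239, 0.1024]
tcp_rot: [-180.0, 0.0, -97.4]
wrist_force: [0.0, 0.3, -1.2]
opening: 0.0446
grasp_force: 0.0
[-0.0008 -0.003   0.0395]
```

```bash
python3 drive.py '0 -0.003 0 0 0.045; 0 -0.003 0.01 0 0.045; 0 -0.003 0.02 0 0.045; 0 -0.003 0.03 0 0.045; 0 -0.003 0.037 0 0.045'; python3 drive.py '0 0 0 0 0.045; 0 0 0 0 0.03; 0 0 0 0 0.02; 0 0 0 0 0.01; 0 0 0 0 0.003' 30;python3 drive.py '0 0 0 0 0.003; 0 0 0 0 0.003; 0 0 0 0 0.003; 0 0 0 0 0.003'
```

```text
time: 20.02
ee_pos: [0.5777, -0.0244, 0.0673]
tcp_rot: [-179.9, 0.0, -97.4]
wrist_force: [-0.1, -0.2, -0.6]
opening: 0.0451
grasp_force: 0.0
time: 20.43
ee_pos: [0.5778, -0.0244, 0.0682]
tcp_rot: [-179.9, 0.0, -97.4]
wrist_force: [2.5, -0.1, 1.8]
opening: 0.0091
grasp_force: 27.8
time: 20.77
ee_pos: [0.5775, -0.0243, 0.068]
tcp_rot: [-179.9, 0.0, -97.4]
wrist_force: [1.2, -0.2, 5.5]
opening: 0.0092
grasp_force: 29.7
```

Lift, flip by +180.

```bash
(python3 drive.py '0 0 -0.02 0 0.003; 0 0 -0.05 0 0.003; 0 0 -0.09 0 0.003; 0 0 -0.13 0 0.003; 0 0 -0.14 0 0.003' 40; 
python3 drive.py '0 0 0 7 0.003; 0 0 0 14 0.003; 0 0 0 21 0.003; 0 0 0 28 0.003; 0 0 0 35 0.003'; python3 drive.py '0 0 0 7 0.003; 0 0 0 14 0.003; 0 0 0 21 0.003; 0 0 0 28 0.003; 0 0 0 35 0.003'; python3 drive.py '0 0 0 7 0.003; 0 0 0 14 0.003; 0 0 0 21 0.003; 0 0 0 28 0.003; 0 0 0 35 0.003'; python3 drive.py '0 0 0 7 0.003; 0 0 0 14 0.003; 0 0 0 21 0.003; 0 0 0 28 0.003; 0 0 0 35 0.003'; python3 drive.py '0 0 0 7 0.003; 0 0 0 14 0.003; 0 0 0 21 0.003; 0 0 0 28 0.003; 0 0 0 35 0.003'; python3 drive.py '0 0 0 5 0.003; 0 0 0 5 0.003; 0 0 0 5 0.003; 0 0 0 5 0.003') | grep -E 'time|ee_|rot|open' | tail -8
python3 - <<'E'
from snap import *
from cf import *
snap("sd2","side");snap("sc2","scene");o=bot.get_obs();print(tocase(o["ee_pos"]).round(1))
a=cv2.imread("pics/sd2_full.png")[190:300,255:355];b=cv2.imread("pics/sc2_full.png")[220:330,260:360]
cv2.imwrite("pics/v2.png",np.hstack([cv2.resize(q,(400,440),interpolation=cv2.INTER_CUBIC) for q in(a,b)]))
print(tool([*tow(0,-58.5),.0]),o["ee_pos"].round(4))
E
```

```text
time: 23.27
ee_pos: [0.5765, -0.0243, 0.2064]
tcp_rot: [-179.9, -0.0, 87.3]
opening: 0.0063
time: 23.6
ee_pos: [0.5768, -0.0243, 0.2068]
tcp_rot: [-180.0, 0.0, 82.8]
opening: 0.0066
[  0.6 -32.1]
[-0.0005  0.0265  0.207 ] [ 0.5769 -0.0243  0.207 ]
```

View pics/v2.png

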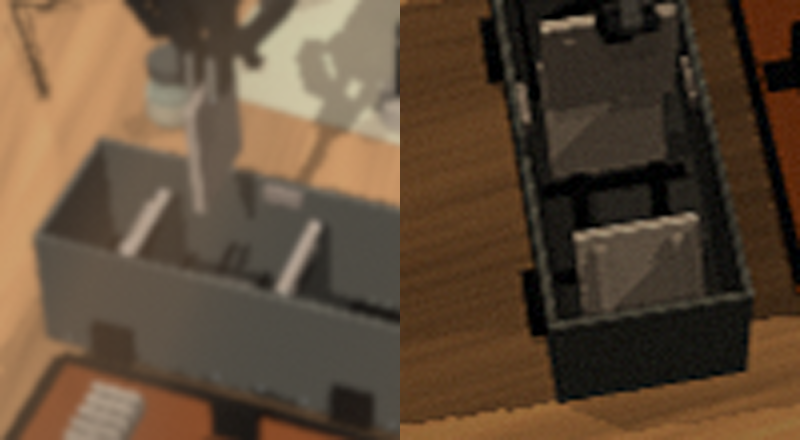

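```bash
python3 drive.py '0 0.0265 0 0 0.003; 0 0.0265 0 0 0.003; 0 0.0265 0.04 0 0.003; 0 0.0265 0.08 0 0.003; 0 0.0265 0.115 0 0.003' ; python3 drive.py '0 0 0.004 0 0.003; 0 0 0.008 0 0.003; 0 0 0.012 0 0.003; 0 0 0.012 0 0.003; 0 0 0.012 0 0.003'; python3 drive.py '0 0 0.002 0 0.003; 0 0 0.004 0 0.003; 0 0 0.005 0 0.003; 0 0 0.005 0 0.003; 0 0 0.005 0 0.003'; python3 -c "
from cf import *
o=bot.get_obs();print('tcp in case',tocase(o['ee_pos']).round(1),o['ee_pos'].round(4))"
```

```text
time: 24.12
ee_pos: [0.603, -0.0277, 0.0902]
tcp_rot: [180.0, -0.0, 82.7]
wrist_force: [0.5, 0.4, -1.0]
opening: 0.0067
grasp_force: 39.6
time: 24.53
ee_pos: [0.6044, -0.0278, 0.0824]
tcp_rot: [179.8, -0.0, 82.6]
wrist_force: [0.4, 0.6, -1.2]
opening: 0.0069
grasp_force: 39.6
time: 24.95
ee_pos: [0.6032, -0.0277, 0.0752]
tcp_rot: [-180.0, 0.0, 82.6]
wrist_force: [0.2, -1.1, -0.2]
opening: 0.0066
grasp_force: 39.6
tcp in case [  0.4 -58.6] [ 0.6032 -0.0277  0.0752]
```

```bash
python3 drive.py '0 0 0.001 0 0.003; 0 0 0.002 0 0.003; 0 0 0.003 0 0.003; 0 0 0.003 0 0.003'; python3 drive.py '0 0 0.001 0 0.003; 0 0 0.002 0 0.003; 0 0 0.003 0 0.003; 0 0 0.003 0 0.003'
```

```text
time: 25.28
ee_pos: [0.6035, -0.0277, 0.0726]
tcp_rot: [180.0, -0.0, 82.6]
wrist_force: [0.1, 0.1, 3.0]
opening: 0.0066
grasp_force: 40.2
time: 25.62
ee_pos: [0.6049, -0.0278, 0.0724]
tcp_rot: [179.7, -0.0, 82.6]
wrist_force: [-1.7, -0.4, 18.7]
opening: 0.0066
grasp_force: 43.6
```

```bash
python3 drive.py '0 0 -0.004 0 0.003; 0 0 -0.004 0 0.008; 0 -0.001 -0.004 0 0.012; 0 -0.003 -0.004 0 0.012; 0 -0.005 -0.004 0 0.012' 20; python3 drive.py '0 -0.005 0 0 0.014; 0 -0.01 0 0 0.014; 0 -0.015 0 0 0.016; 0 -0.02 0 0 0.018; 0 -0.026 0 0 0.02'; python3 drive.py '0 0 0 0 0.02; 0 0 0 0 0.02; 0 0 0 0 0.024'; python3 drive.py '0 0 -0.02 0 0.024; 0 0 -0.05 0 0.024; 0 0 -0.09 0 0.045; 0 0 -0.11 0 0.045; 0 0 -0.11 0 0.045'; python3 -c "
from h import *
print(tool([.5175,-.0168,.17]))"
```

```text
time: 26.03
ee_pos: [0.5978, -0.0271, 0.0725]
tcp_rot: [-179.9, 0.0, 82.6]
wrist_force: [-0.5, -0.6, 0.1]
opening: 0.012
grasp_force: 0.0
time: 26.45
ee_pos: [0.5719, -0.0237, 0.0732]
tcp_rot: [-180.0, 0.0, 82.6]
wrist_force: [0.2, 0.3, 0.4]
opening: 0.0201
grasp_force: 0.0
time: 26.7
ee_pos: [0.5727, -0.0237, 0.0733]
tcp_rot: [180.0, -0.0, 82.6]
wrist_force: [1.1, -0.0, 0.4]
opening: 0.0241
grasp_force: 0.0
time: 27.12
ee_pos: [0.5745, -0.0238, 0.1887]
tcp_rot: [179.6, -0.0, 82.6]
wrist_force: [1.2, -0.3, 0.2]
opening: 0.0452
grasp_force: 0.0
[-0.0004 -0.0576  0.0183]
```

```bash
python3 drive.py '0 -0.04 0 0 0.045; 0 -0.0555 0 0 0.045; 0 -0.0555 0.03 0 0.045; 0 -0.0555 0.06 0 0.045; 0 -0.0555 0.08 0 0.045' ; python3 drive.py '0 0 0 0 0.045; 0 0 0.01 0 0.045; 0 0 0.02 0 0.045; 0 0 0.03 0 0.045; 0 0 0.0375 0 0.045'; python3 drive.py '0 0 0 0 0.045; 0 0 0 0 0.03; 0 0 0 0 0.02; 0 0 0 0 0.01; 0 0 0 0 0.003' 30;python3 drive.py '0 0 0 0 0.003; 0 0 0 0 0.003; 0 0 0 0 0.003; 0 0 0 0 0.003'
```

```text
time: 27.53
ee_pos: [0.5167, -0.0166, 0.1006]
tcp_rot: [-179.9, 0.0, 82.6]
wrist_force: [0.2, -0.1, -1.1]
opening: 0.0452
grasp_force: 0.0
time: 27.95
ee_pos: [0.5178, -0.0166, 0.0651]
tcp_rot: [180.0, -0.0, 82.6]
wrist_force: [0.0, -0.0, -0.2]
opening: 0.0447
grasp_force: 0.0
time: 28.37
ee_pos: [0.5185, -0.0167, 0.0666]
tcp_rot: [179.9, -0.0, 82.6]
wrist_force: [2.9, -0.9, 2.1]
opening: 0.0099
grasp_force: 27.6
time: 28.7
ee_pos: [0.518, -0.0166, 0.0664]
tcp_rot: [179.9, -0.0, 82.6]
wrist_force: [1.2, 0.9, 5.3]
opening: 0.0098
grasp_force: 29.9
```

```bash
(python3 drive.py '0 0 -0.02 0 0.003; 0 0 -0.05 0 0.003; 0 0 -0.09 0 0.003; 0 0 -0.13 0 0.003; 0 0 -0.14 0 0.003' 40; 
python3 drive.py '0 0 0 -7 0.003; 0 0 0 -14 0.003; 0 0 0 -21 0.003; 0 0 0 -28 0.003; 0 0 0 -35 0.003'; python3 drive.py '0 0 0 -7 0.003; 0 0 0 -14 0.003; 0 0 0 -21 0.003; 0 0 0 -28 0.003; 0 0 0 -35 0.003'; python3 drive.py '0 0 0 -7 0.003; 0 0 0 -14 0.003; 0 0 0 -21 0.003; 0 0 0 -28 0.003; 0 0 0 -35 0.003'; python3 drive.py '0 0 0 -7 0.003; 0 0 0 -14 0.003; 0 0 0 -21 0.003; 0 0 0 -28 0.003; 0 0 0 -35 0.003'; python3 drive.py '0 0 0 -7 0.003; 0 0 0 -14 0.003; 0 0 0 -21 0.003; 0 0 0 -28 0.003; 0 0 0 -35 0.003'; python3 drive.py '0 0 0 -5 0.003; 0 0 0 -5 0.003; 0 0 0 -5 0.003; 0 0 0 -5 0.003') | grep -E 'time|ee_|rot|open' | tail -4
python3 -c "
from cf import *
o=bot.get_obs();print(tocase(o['ee_pos']).round(1));print(tool([*tow(0,1.5),.0]),o['ee_pos'].round(4))"
```

```text
time: 31.53
ee_pos: [0.5172, -0.0166, 0.2052]
tcp_rot: [179.9, -0.0, -97.6]
opening: 0.0066
[ 0.9 28.2]
[ 0.0006 -0.0269  0.2052] [ 0.5172 -0.0166  0.2052]
```

```bash
python3 drive.py '0 -0.0268 0 0 0.003; 0 -0.0268 0 0 0.003; 0 -0.0268 0.04 0 0.003; 0 -0.0268 0.08 0 0.003; 0 -0.0268 0.115 0 0.003' ; python3 drive.py '0 0 0.004 0 0.003; 0 0 0.008 0 0.003; 0 0 0.012 0 0.003; 0 0 0.012 0 0.003; 0 0 0.012 0 0.003'; python3 drive.py '0 0 0.001 0 0.003; 0 0 0.003 0 0.003; 0 0 0.005 0 0.003; 0 0 0.005 0 0.003; 0 0 0.005 0 0.003';  python3 drive.py '0 0 0.001 0 0.003; 0 0 0.002 0 0.003; 0 0 0.003 0 0.003; 0 0 0.003 0 0.003'; python3 -c "
from cf import *
o=bot.get_obs();print('tcp in case',tocase(o['ee_pos']).round(1),o['ee_pos'].round(4))"
```

```text
time: 31.95
ee_pos: [0.5437, -0.02, 0.0886]
tcp_rot: [180.0, -0.0, -97.5]
wrist_force: [0.2, 0.8, 0.3]
opening: 0.0067
grasp_force: 39.3
time: 32.37
ee_pos: [0.5451, -0.0201, 0.0808]
tcp_rot: [-179.8, 0.0, -97.4]
wrist_force: [0.5, 0.1, -0.8]
opening: 0.007
grasp_force: 39.3
time: 32.78
ee_pos: [0.544, -0.02, 0.0736]
tcp_rot: [180.0, -0.0, -97.4]
wrist_force: [0.9, -0.1, 0.5]
opening: 0.0069
grasp_force: 39.3
time: 33.12
ee_pos: [0.5444, -0.02, 0.0711]
tcp_rot: [-179.9, 0.0, -97.4]
wrist_force: [-0.3, 0.7, 3.6]
opening: 0.0068
grasp_force: 40.0
tcp in case [0.8 0.8] [ 0.5444 -0.02    0.0711]
```

```bash
python3 drive.py '0 0 0.001 0 0.003; 0 0 0 0 0.008; 0 0.001 0 0 0.012; 0 0.003 0 0 0.012; 0 0.005 0 0 0.012' 20; python3 drive.py '0 0.005 0 0 0.014; 0 0.01 0 0 0.014; 0 0.015 0 0 0.016; 0 0.02 0 0 0.018; 0 0.026 0 0 0.02'; python3 drive.py '0 0 0 0 0.02; 0 0 0 0 0.02; 0 0 0 0 0.024'; python3 drive.py '0 0 -0.02 0 0.024; 0 0 -0.05 0 0.024; 0 0 -0.09 0 0.045; 0 0 -0.13 0 0.045; 0 0 -0.13 0 0.085';python3 -c "
from h import *
print(tool([.48,-.289,.3]),bot.get_obs()['q'].round(1))"
```

```text
time: 33.53
ee_pos: [0.5387, -0.0194, 0.0703]
tcp_rot: [180.0, -0.0, -97.4]
wrist_force: [0.1, -0.6, 0.4]
opening: 0.0119
grasp_force: 0.0
time: 33.95
ee_pos: [0.5127, -0.016, 0.0707]
tcp_rot: [-180.0, 0.0, -97.4]
wrist_force: [-0.4, -1.0, 0.1]
opening: 0.0198
grasp_force: 0.0
time: 34.2
ee_pos: [0.5135, -0.0161, 0.0708]
tcp_rot: [-180.0, 0.0, -97.4]
wrist_force: [0.5, 0.0, 0.4]
opening: 0.0238
grasp_force: 0.0
time: 34.62
ee_pos: [0.5157, -0.0162, 0.2086]
tcp_rot: [-179.4, 0.1, -97.4]
wrist_force: [1.7, -0.3, 1.7]
opening: 0.0561
grasp_force: 0.0
[ 0.2751 -0.0007 -0.0917] [ -1.8  -0.5   3.2  93.1  -0.  -84.4]
```

```bash
(python3 drive.py '0.14 0.035 -0.125 35 0.085; 0.14 0.035 -0.125 35 0.085; 0.14 0.035 -0.125 35 0.085; 0.14 0.035 -0.125 35 0.085; 0.14 0.035 -0.125 35 0.085'; python3 drive.py '0 0 0 35 0.085; 0 0 0 35 0.085; 0 0 0 35 0.085; 0 0 0 35 0.085; 0 0 0 35 0.085'; python3 drive.py '0 0 0 20 0.085; 0 0 0 20 0.085; 0 0 0 20 0.085; 0 0 0 20 0.085; 0 0 0 20 0.085';python3 drive.py '0 0 0 0 0.085; 0 0 0 0 0.085; 0 0 0 0 0.085') | tail -7
python3 - <<'E'
from snap import *
snap("wA");snap("scA","scene");snap("sdA","side");o=bot.get_obs();print(o["ee_pos"].round(4),o["tcp_rot"].round(2))
A=cv2.imread("pics/wA_full.png");x=[proj(n,[.481,-.289,.04])[0] for n in("scene","side")];print(x)
q=[]
for n,c in zip(("scA","sdA"),x):
    u,v=int(c[0])-30,int(c[1])-30;print(n,u,v);q.append(cv2.resize(cv2.imread(f"pics/{n}_full.png")[v:v+60,u:u+60],(240,240),interpolation=cv2.INTER_CUBIC))
cv2.imwrite("pics/v3.png",np.hstack([A[:,:550],np.vstack(q)]))
E
```

```text
grasp_force: 0.0
time: 36.12
ee_pos: [0.4606, -0.1504, 0.3257]
tcp_rot: [-180.0, 0.0, 172.7]
wrist_force: [0.4, 0.7, 0.1]
opening: 0.0853
grasp_force: 0.0
[ 0.4606 -0.1504  0.3257] [-180.      0.    172.64]
[array([197.54213245, 262.91406511]), array([357.44155192, 209.26371263])]
scA 167 232
sdA 327 179
```

View pics/v3.png

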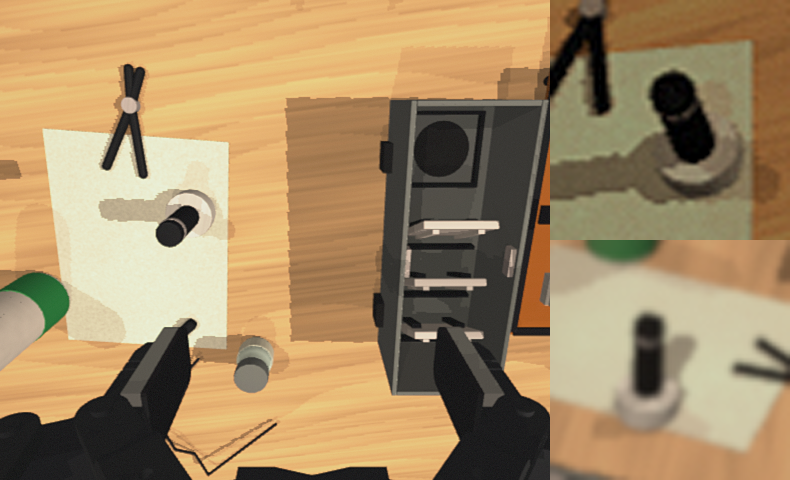

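```bash
python3 - <<'E'
from cf import *
iw=pickle.load(open("pics/wA.pkl","rb"))
x,e=tri(ray("scene",(197.5,254.5)),ray("side",(351.8,200)),ray("wrist",(170,234),iw));print("top",x.round(4),e)
print("wrist only z=.092",onz("wrist",(170,234),.092,iw).round(4))
X=x.copy()
for z in(.092,.022,0):
    X[2]=z;print(z,proj("wrist",X,iw).round(),proj("scene",X).round(1),proj("side",X).round(1))
# wrist base: disc left/right extents of base ~ (167..215)
print("base top ctr",onz("wrist",(191,212),.022,iw).round(4))
print("move",tool([x[0],x[1],.2]))
E
```

```text
top [ 0.4904 -0.2839  0.0849] [0.0053, 0.0102, 0.0096]
wrist only z=.092 [ 0.4833 -0.2894  0.092 ]
0.092 [[177. 240.]] [[195.7 255. ]] [[354.9 197.1]]
0.022 [[196. 220.]] [[201.8 269.1]] [[354.1 214.1]]
0 [[201. 215.]] [[203.7 273.3]] [[353.9 219.3]]
base top ctr [ 0.4803 -0.2875  0.022 ]
move [-0.0466 -0.1286  0.1257]
```

```bash
python3 drive.py '0 0 0 0 0.085; 0 0 0 0 0.085; 0 0 0 0 0.085; 0 0 0 0 0.085; 0 0 0 0 0.085' | head -1; python3 - <<'E'
from snap import *
snap("wB");snap("scB","scene");snap("sdB","side");snap("wC");snap("sdC","side")
def m(a,b,box):
    A=cv2.imread(f"pics/{a}_full.png");B=cv2.imread(f"pics/{b}_full.png");x0,y0,x1,y1=box
    r=cv2.matchTemplate(B,A[y0:y1,x0:x1],cv2.TM_CCOEFF_NORMED);_,v,_,l=cv2.minMaxLoc(r);print(a,b,round(v,3),"shift",l[0]-x0,l[1]-y0)
m("wA","wB",(150,180,222,252));m("wB","wC",(150,180,222,252));m("scene0" if 0 else "scA","scB",(188,245,215,285));m("sdA","sdB",(340,195,366,230));m("sdB","sdC",(340,195,366,230))
E
```

```text
time: 36.68
wA wB 0.88 shift 26 14
wB wC 1.0 shift 0 0
scA scB 0.936 shift 7 3
sdA sdB 0.988 shift -1 0
sdB sdC 1.0 shift 0 0
```

```bash
python3 - <<'E'
from cf import *
iw=pickle.load(open("pics/wB.pkl","rb"))
x,e=tri(ray("scene",(204.3,257.5)),ray("side",(350.8,200)),ray("wrist",(196,248),iw));print("top",x.round(4),e)
print(onz("wrist",(196,248),.092,iw).round(4),onz("scene",(204.3,257.5),.092).round(4),onz("side",(350.8,200),.092).round(4))
# segment dark grip + base
W=cv2.imread("pics/wB_full.png");g=W.max(2);m=(g<45).astype(np.uint8);m[:,300:]=0;m[:150]=0;m[320:]=0
n,l,s,c=cv2.connectedComponentsWithStats(m)
for k in range(1,n):
    if s[k,4]>150:print("blob",s[k],c[k].round(1))
ims=[W[150:330,120:320]]
u=[(160,230,"scB"),(325,175,"sdB")]
ims=[cv2.resize(ims[0],(440,396))]+[cv2.resize(cv2.imread(f"pics/{n}_full.png")[b:b+66,a:a+60],(180,198),interpolation=cv2.INTER_CUBIC) for a,b,n in u]
cv2.imwrite("pics/v4.png",np.hstack([ims[0],np.vstack(ims[1:])]))
E
```

```text
top [ 0.5009 -0.2676  0.0902] [0.0017, 0.0007, 0.0011]
[ 0.5    -0.2681  0.092 ] [ 0.5031 -0.266   0.092 ] [ 0.5002 -0.2662  0.092 ]
blob [103 150  14  20 160] [109.1 158.8]
blob [135 150  12  28 171] [140.6 163.5]
blob [195 220  27  25 350] [210.7 229.6]
blob [184 236  27  25 490] [196.6 248. ]
```

View pics/v4.png

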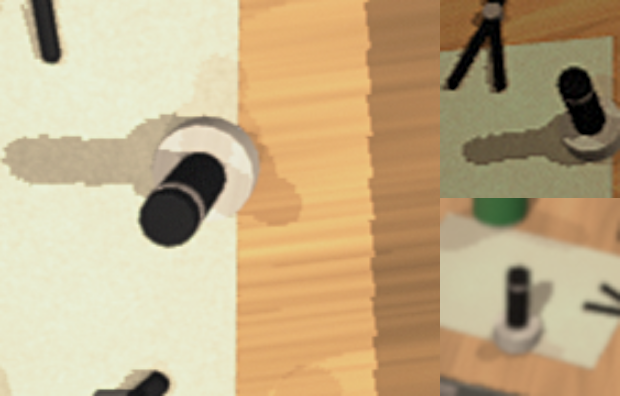

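```bash
python3 -c "
from h import *
print(tool([.5005,-.2675,.18]))"
```

```text
[-0.0546 -0.111   0.1457]
```

```bash
python3 drive.py '-0.0546 -0.111 0.1457 0 0.085; -0.0546 -0.111 0.1457 0 0.085; -0.0546 -0.111 0.1457 0 0.085; -0.0546 -0.111 0.1457 0 0.085; -0.0546 -0.111 0.1457 0 0.085'; python3 drive.py '0 0 0 0 0.085; 0 0 0 0 0.085; 0 0 0 0 0.085'; python3 -c "
from h import *
print(tool([.5005,-.2675,.062]))"
```

```text
time: 37.35
ee_pos: [0.4999, -0.2691, 0.1759]
tcp_rot: [179.9, -0.2, 172.6]
wrist_force: [0.2, -0.2, -0.0]
opening: 0.0851
grasp_force: 0.0
time: 37.6
ee_pos: [0.5005, -0.2672, 0.1812]
tcp_rot: [-180.0, 0.1, 172.6]
wrist_force: [0.6, -0.4, 0.7]
opening: 0.0853
grasp_force: 0.0
[ 1.000e-04 -3.000e-04  1.192e-01]
```

```bash
python3 drive.py '0 0 0.04 0 0.085; 0 0 0.08 0 0.085; 0 0 0.1 0 0.085; 0 0 0.118 0 0.085; 0 0 0.118 0 0.085'; python3 drive.py '0 0 0 0 0.06; 0 0 0 0 0.04; 0 0 0 0 0.02; 0 0 0 0 0.015; 0 0 0 0 0.015' 40; python3 drive.py '0 0 0 0 0.015; 0 0 0 0 0.015; 0 0 0 0 0.015';  python3 drive.py '0 0 -0.02 0 0.015; 0 0 -0.05 0 0.015; 0 0 -0.09 0 0.015; 0 0 -0.13 0 0.015;0 0 -0.13 0 0.015'; python3 drive.py '0 0 0 0 0.015; 0 0 0 0 0.015'; python3 -c "
from cf import *
t=tow(0,96);print(t,tool([*t,.2]))"
```

```text
time: 38.02
ee_pos: [0.4995, -0.266, 0.0602]
tcp_rot: [179.9, -0.1, 172.7]
wrist_force: [-0.7, 0.3, -0.2]
opening: 0.0849
grasp_force: 0.0
time: 38.43
ee_pos: [0.501, -0.2678, 0.0632]
tcp_rot: [-180.0, 0.1, 172.6]
wrist_force: [-0.3, -0.3, 11.4]
opening: 0.0251
grasp_force: 17.4
time: 38.68
ee_pos: [0.5011, -0.268, 0.0634]
tcp_rot: [-179.9, 0.1, 172.6]
wrist_force: [-0.6, -0.4, 6.8]
opening: 0.0244
grasp_force: 39.2
time: 39.1
ee_pos: [0.5023, -0.2685, 0.2003]
tcp_rot: [-179.8, 0.6, 172.6]
wrist_force: [0.9, -1.2, -0.4]
opening: 0.0241
grasp_force: 40.1
time: 39.27
ee_pos: [0.5003, -0.2675, 0.1911]
tcp_rot: [180.0, -0.0, 172.6]
wrist_force: [0.2, -0.3, -2.4]
opening: 0.0243
grasp_force: 40.1
[ 0.44976462 -0.00913466] [ 0.0834  0.2497 -0.0088]
```

```bash
python3 drive.py '0.06 0.18 -0.02 0 0.015; 0.06 0.18 -0.02 0 0.015; 0.06 0.18 -0.02 0 0.015; 0.06 0.18 -0.02 0 0.015; 0.06 0.18 -0.02 0 0.015'; python3 drive.py '0.0234 0.0697 0 0 0.015; 0.0234 0.0697 0 0 0.015; 0.0234 0.0697 0 0 0.015; 0.0234 0.0697 0 0 0.015; 0.0234 0.0697 0 0 0.015'; python3 drive.py '0 0 0 0 0.015; 0 0 0 0 0.015'; python3 -c "
from cf import *
t=tow(0,96);print(t,tool([*t,.075]))"
```

```text
time: 39.68
ee_pos: [0.4623, -0.0783, 0.2104]
tcp_rot: [179.9, -0.2, 172.7]
wrist_force: [1.2, -0.3, -1.3]
opening: 0.0244
grasp_force: 40.2
time: 40.1
ee_pos: [0.4495, -0.0092, 0.2106]
tcp_rot: [-180.0, -0.1, 172.6]
wrist_force: [0.3, -0.4, -1.2]
opening: 0.0241
grasp_force: 40.4
time: 40.27
ee_pos: [0.4498, -0.0101, 0.2113]
tcp_rot: [-180.0, -0.1, 172.5]
wrist_force: [0.6, 0.7, -1.3]
opening: 0.024
grasp_force: 40.4
[ 0.44976462 -0.00913466] [0.     0.0009 0.1363]
```

```bash
python3 drive.py '0 0 0.04 0 0.015; 0 0 0.07 0 0.015; 0 0 0.1 0 0.015; 0 0 0.12 0 0.015; 0 0 0.132 0 0.015'; python3 drive.py '0 0 0 0 0.015; 0 0 0.002 0 0.015; 0 0 0.004 0 0.015; 0 0 0.006 0 0.015; 0 0 0.006 0 0.015';python3 drive.py '0 0 0.001 0 0.015; 0 0 0.002 0 0.015; 0 0 0.003 0 0.015; 0 0 0.003 0 0.015; 0 0 0.003 0 0.015'
```

```text
time: 40.68
ee_pos: [0.4486, -0.0099, 0.077]
tcp_rot: [-180.0, -0.2, 172.5]
wrist_force: [-0.4, -0.4, -2.6]
opening: 0.024
grasp_force: 40.3
time: 41.1
ee_pos: [0.4504, -0.0092, 0.0747]
tcp_rot: [180.0, 0.1, 172.6]
wrist_force: [-0.1, -0.5, -2.3]
opening: 0.0243
grasp_force: 40.3
time: 41.52
ee_pos: [0.4499, -0.0091, 0.071]
tcp_rot: [180.0, -0.0, 172.6]
wrist_force: [0.2, -0.6, -2.7]
opening: 0.0244
grasp_force: 40.3
```

```bash
python3 drive.py '0 0 0.001 0 0.015; 0 0 0.002 0 0.015; 0 0 0.002 0 0.015; 0 0 0.002 0 0.015'
```

```text
time: 41.85
ee_pos: [0.4501, -0.0092, 0.0694]
tcp_rot: [-180.0, 0.0, 172.6]
wrist_force: [-1.3, -0.8, 3.1]
opening: 0.0242
grasp_force: 40.8
```

```bash
python3 drive.py '0 0 0 0 0.025; 0 0 0 0 0.035; 0 0 0 0 0.05; 0 0 0 0 0.05'; python3 drive.py '0 0 -0.01 0 0.05; 0 0 -0.04 0 0.05; 0 0 -0.08 0 0.05; 0 0 -0.12 0 0.085; 0 0 -0.13 0 0.085'; python3 drive.py '0 0 0 0 0.085; 0 0 0 0 0.085; 0 0 0 0 0.085'; python3 - <<'E'
from cf import *
from snap import snap
print(tool([.5341,.1315,.16]))
snap("wD");snap("sdD","side");i=pickle.load(open("pics/wD.pkl","rb"))
W=cv2.imread("pics/wD_full.png")
# lid on desk: amber mask rect in world (plate top z=.032)
h=cv2.cvtColor(W,cv2.COLOR_BGR2HSV);m=cv2.inRange(h,(3,150,90),(14,255,255));n,l,s,c=cv2.connectedComponentsWithStats(m)
for k in range(1,n):
    if s[k,4]>800:print("amber",s[k],c[k].round(1))
E
```

```text
time: 42.18
ee_pos: [0.4499, -0.0091, 0.0688]
tcp_rot: [180.0, -0.0, 172.6]
wrist_force: [-0.6, -0.7, 0.5]
opening: 0.0503
grasp_force: 0.0
time: 42.6
ee_pos: [0.4512, -0.0091, 0.2057]
tcp_rot: [180.0, 0.4, 172.6]
wrist_force: [1.4, -0.3, 0.6]
opening: 0.0721
grasp_force: 0.0
time: 42.85
ee_pos: [0.4495, -0.0091, 0.1981]
tcp_rot: [-180.0, -0.1, 172.6]
wrist_force: [0.3, 0.5, -1.0]
opening: 0.0847
grasp_force: 0.0
[-0.0658  0.1504  0.038 ]
amber [  424   113   168   313 22534] [504.4 233.2]
```

```bash
python3 drive.py '-0.0658 0.1504 0.03 0 0.085; -0.0658 0.1504 0.03 0 0.085; -0.0658 0.1504 0.03 0 0.085; -0.0658 0.1504 0.03 0 0.085; -0.0658 0.1504 0.03 0 0.085'; python3 drive.py '0 0 0 0 0.085; 0 0 0 0 0.085; 0 0 0 0 0.085; 0 0 0 0 0.085'; python3 -c "
from h import *
print(tool([.5341,.1315,.031]))"
```

```text
time: 43.37
ee_pos: [0.5356, 0.1362, 0.1644]
tcp_rot: [-180.0, -0.3, 172.8]
wrist_force: [-0.2, -1.0, -0.4]
opening: 0.085
grasp_force: 0.0
time: 43.7
ee_pos: [0.5342, 0.1306, 0.1695]
tcp_rot: [180.0, 0.0, 172.5]
wrist_force: [-0.2, 0.4, -0.4]
opening: 0.0851
grasp_force: 0.0
[0.0003 0.0008 0.1385]
```

```bash
python3 drive.py '0.0003 0.0008 0.04 0 0.085; 0.0003 0.0008 0.08 0 0.085; 0.0003 0.0008 0.11 0 0.085; 0.0003 0.0008 0.125 0 0.085; 0.0003 0.0008 0.13 0 0.085'; python3 drive.py '0 0 0.004 0 0.085; 0 0 0.008 0 0.085; 0 0 0.008 0 0.085; 0 0 0.008 0 0.085;0 0 0.008 0 0.085'; python3 -c "
from h import *
o=bot.get_obs();print(o['ee_pos'].round(4),o['tcp_rot'].round(2))"
```

```text
time: 44.12
ee_pos: [0.5325, 0.1311, 0.0363]
tcp_rot: [-179.9, -0.2, 172.5]
wrist_force: [0.1, -0.7, -0.1]
opening: 0.0853
grasp_force: 0.0
time: 44.53
ee_pos: [0.5349, 0.1325, 0.0321]
tcp_rot: [180.0, 0.1, 172.6]
wrist_force: [0.2, 0.3, 0.5]
opening: 0.0852
grasp_force: 0.0
[0.5349 0.1325 0.0321] [1.7996e+02 9.0000e-02 1.7260e+02]
```

```bash
python3 drive.py '0 0 0 0 0.085; 0 0 0 0 0.085; 0 0 0 0 0.085'; python3 -c "
from h import *
print(tool([.5341,.1315,.0310]))"; python3 drive.py '0 0 0 0 0.045; 0 0 0 0 0.045; 0 0 0 0 0.035; 0 0 0 0 0.03; 0 0 0 0 0.03' 60;  python3 drive.py '0 0 0 0 0.03; 0 0 0 0 0.03; 0 0 0 0 0.03'
```

```text
time: 44.78
ee_pos: [0.5344, 0.1325, 0.0313]
tcp_rot: [180.0, 0.0, 172.6]
wrist_force: [-0.7, -0.2, 0.2]
opening: 0.0851
grasp_force: 0.0
[ 0.0002 -0.001   0.0003]
time: 45.2
ee_pos: [0.535, 0.1326, 0.0331]
tcp_rot: [179.9, 0.1, 172.6]
wrist_force: [-3.8, -0.2, 14.3]
opening: 0.0363
grasp_force: 60.3
time: 45.45
ee_pos: [0.535, 0.1327, 0.033]
tcp_rot: [179.9, 0.1, 172.6]
wrist_force: [-4.3, -1.5, 13.1]
opening: 0.0369
grasp_force: 60.4
```

```bash
python3 drive.py '0 0 -0.01 0 0.03; 0 0 -0.04 0 0.03; 0 0 -0.08 0 0.03; 0 0 -0.12 0 0.03; 0 0 -0.16 0 0.03'; python3 drive.py '0 0 -0.02 0 0.03; 0 -0.03 -0.02 0 0.03; 0 -0.06 -0.02 0 0.03; 0 -0.1 -0.02 0 0.03; 0 -0.1 -0.02 0 0.03'; python3 drive.py '0 0 0 0 0.03; 0 0 0 0 0.03; 0 0 0 0 0.03; 0 0 0 0 0.03; 0 0 0 0 0.03'; python3 -c "
from h import *
print(tool([.5445,-.0211,.15]))"
```

```text
time: 45.87
ee_pos: [0.5336, 0.1322, 0.1925]
tcp_rot: [-180.0, -0.1, 172.6]
wrist_force: [1.8, 0.8, -3.3]
opening: 0.0361
grasp_force: 62.3
time: 46.28
ee_pos: [0.5205, 0.0283, 0.2112]
tcp_rot: [-179.9, -0.0, 172.4]
wrist_force: [0.0, -0.2, -2.7]
opening: 0.0363
grasp_force: 62.4
time: 46.7
ee_pos: [0.5214, 0.0341, 0.2108]
tcp_rot: [-180.0, -0.0, 172.7]
wrist_force: [-0.7, -0.5, -2.8]
opening: 0.0364
grasp_force: 62.4
[-0.0299 -0.0518  0.0608]
```

```bash
python3 drive.py '-0.015 -0.025 0 0 0.03; -0.0299 -0.0518 0 0 0.03; -0.0299 -0.0518 0.02 0 0.03; -0.0299 -0.0518 0.045 0 0.03; -0.0299 -0.0518 0.045 0 0.03'; python3 drive.py '0 0 0 0 0.03; 0 0 0 0 0.03; 0 0 0 0 0.03; 0 0 0 0 0.03; 0 0 0 0 0.03'; python3 - <<'E'
from cf import *
print(tool([.5445,-.0211,.15]))
from snap import snap
o=bot.get_obs();print(o["ee_pos"].round(4),o["tcp_rot"].round(2));snap("wE");snap("scE","scene")
E
```

```text
time: 47.12
ee_pos: [0.5428, -0.0218, 0.1612]
tcp_rot: [-180.0, -0.4, 172.6]
wrist_force: [-0.3, -0.0, -4.2]
opening: 0.0361
grasp_force: 62.3
time: 47.53
ee_pos: [0.5448, -0.0218, 0.1671]
tcp_rot: [180.0, 0.1, 172.6]
wrist_force: [0.2, -0.3, -3.2]
opening: 0.0363
grasp_force: 62.4
[0.0005 0.0006 0.0171]
[ 0.5448 -0.0218  0.1671] [1.7999e+02 9.0000e-02 1.7263e+02]
```

```bash
python3 drive.py '0.0004 0.0005 0 0 0.03; 0.0004 0.0005 0.01 0 0.03; 0.0004 0.0005 0.02 0 0.03; 0.0004 0.0005 0.026 0 0.03; 0.0004 0.0005 0.026 0 0.03'; python3 drive.py '0 0 0 0 0.03; 0 0 0.003 0 0.03; 0 0 0.006 0 0.03; 0 0 0.009 0 0.03; 0 0 0.012 0 0.03';python3 drive.py '0 0 0.003 0 0.03; 0 0 0.006 0 0.03; 0 0 0.006 0 0.03; 0 0 0.006 0 0.03'
```

```text
time: 48.05
ee_pos: [0.543, -0.0215, 0.1375]
tcp_rot: [-180.0, -0.2, 172.6]
wrist_force: [-0.3, 1.1, -3.0]
opening: 0.0363
grasp_force: 62.4
time: 48.47
ee_pos: [0.5441, -0.0215, 0.1278]
tcp_rot: [180.0, 0.0, 172.6]
wrist_force: [-0.3, -0.7, -3.0]
opening: 0.036
grasp_force: 62.4
time: 48.8
ee_pos: [0.544, -0.0215, 0.1218]
tcp_rot: [-180.0, -0.0, 172.6]
wrist_force: [-0.2, -0.6, -2.6]
opening: 0.0364
grasp_force: 62.4
```

```bash
python3 drive.py '0 0 0.002 0 0.03; 0 0 0.004 0 0.03; 0 0 0.006 0 0.03; 0 0 0.008 0 0.03; 0 0 0.008 0 0.03'; python3 drive.py '0 0 0.001 0 0.03; 0 0 0.002 0 0.03; 0 0 0.003 0 0.03; 0 0 0.004 0 0.03; 0 0 0.004 0 0.03'
```

```text
time: 49.22
ee_pos: [0.5439, -0.0215, 0.1134]
tcp_rot: [-180.0, -0.0, 172.6]
wrist_force: [-0.1, 0.3, -2.9]
opening: 0.0363
grasp_force: 62.4
time: 49.63
ee_pos: [0.5442, -0.0215, 0.1117]
tcp_rot: [180.0, 0.1, 172.6]
wrist_force: [-5.3, 0.3, 8.6]
opening: 0.036
grasp_force: 65.6
```

```bash
python3 drive.py '0 0 0.001 0 0.03; 0 0 0.002 0 0.03; 0 0 0.002 0 0.03; 0 0 0.002 0 0.03'; python3 drive.py '0 0 0.001 0 0.05; 0 0 0 0 0.07; 0 0 0 0 0.085; 0 0 0 0 0.085; 0 0 0 0 0.085'; python3 drive.py '0 0 -0.02 0 0.085; 0 0 -0.05 0 0.085; 0 0 -0.08 0 0.085; 0 0 -0.1 0 0.085; 0 0 -0.1 0 0.085'; python3 drive.py '0 0 0 0 0.085; 0 0 0 0 0.085; 0 0 0 0 0.085; 0 0 0 0 0.085; 0 0 0 0 0.085'; python3 - <<'E'
from cf import *
from snap import snap
snap("wF");snap("scF","scene");snap("sdF","side");print(bot.get_obs()["ee_pos"].round(4))
# compare with home pictures of the start (side view), case region
for a,b,box in(("side0.png","sdF_full.png",(258,220,382,300)),):
    A=cv2.imread("pics/"+a).astype(int);B=cv2.imread("pics/"+b).astype(int);x0,y0,x1,y1=box
    d=np.abs(A-B).max(2)[y0:y1,x0:x1];print("side diff mean",d.mean().round(2),"frac>40",(d>40).mean().round(3))
# template: far half of the lid in scene & side (away from the arm)
def m(a,b,box):
    A=cv2.imread(f"pics/{a}");B=cv2.imread(f"pics/{b}");x0,y0,x1,y1=box
    r=cv2.matchTemplate(B[y0-8:y1+8,x0-8:x1+8],A[y0:y1,x0:x1],cv2.TM_CCOEFF_NORMED);_,v,_,l=cv2.minMaxLoc(r);print(a,b,round(v,3),"shift",l[0]-8,l[1]-8)
m("scene0.png","scF_full.png",(290,255,355,320));m("side0.png","sdF_full.png",(262,222,300,290));m("side0.png","sdF_full.png",(335,225,380,298))
i=pickle.load(open("pics/wF.pkl","rb"))
h=cv2.cvtColor(cv2.imread("pics/wF_full.png"),cv2.COLOR_BGR2HSV);mk=cv2.inRange(h,(3,150,60),(14,255,255))
# tab inner faces along a line at the tabs, half height
for x in(.535,):
  pass
g=cv2.imread("pics/wF_full.png").max(2)
for dx in(-.0135,-.008,0.0):
    a=tow(-45,-dx*1e3);b=tow(45,-dx*1e3);pa,pb=proj("wrist",[[*a,.11],[*b,.11]],i)
    t=np.linspace(0,1,400);L=pa+np.outer(t,pb-pa);v=g[L[:,1].round().astype(int),L[:,0].round().astype(int)]<70
    e=np.flatnonzero(np.diff(v.astype(int)));print("dark edges, case x mm",(-45+90*t[e]).round(1).tolist())
E
```

```text
time: 49.97
ee_pos: [0.5443, -0.0215, 0.1115]
tcp_rot: [180.0, 0.2, 172.6]
wrist_force: [-10.2, 0.6, 21.7]
opening: 0.0364
grasp_force: 69.0
time: 50.38
ee_pos: [0.5441, -0.0215, 0.1078]
tcp_rot: [-180.0, -0.0, 172.6]
wrist_force: [0.1, 0.9, -0.3]
opening: 0.0851
grasp_force: 0.0
time: 50.8
ee_pos: [0.5455, -0.0215, 0.2125]
tcp_rot: [180.0, 0.3, 172.6]
wrist_force: [0.5, 1.5, 1.1]
opening: 0.0851
grasp_force: 0.0
time: 51.22
ee_pos: [0.5438, -0.0214, 0.2071]
tcp_rot: [-180.0, -0.1, 172.6]
wrist_force: [0.3, 0.1, -0.4]
opening: 0.0852
grasp_force: 0.0
[ 0.5439 -0.0214  0.2076]
side diff mean 6.23 frac>40 0.008
scene0.png scF_full.png 0.953 shift -1 0
side0.png sdF_full.png 0.99 shift 0 0
side0.png sdF_full.png 0.991 shift 0 0
dark edges, case x mm [-29.9, -23.1, -10.5, 7.1, 19.7, 26.5]
dark edges, case x mm [-23.3, -10.5, 7.1, 20.0, 44.8]
dark edges, case x mm [-23.6, -10.7, 7.1, 20.0, 44.8]
```

```bash
python3 drive.py '0 0 -0.05 0 0.085; 0 0 -0.05 0 0.085; 0 0 -0.05 0 0.085; 0 0 -0.05 0 0.085' | head -2; python3 -c "
from workcell import bot
print(bot.job_done())"
```

```text
time: 51.7
ee_pos: [0.5446, -0.0215, 0.2588]
the job is handed in; nothing more can be done
None
```

The job is handed in at 51.7 s: all three panels are turned ribbed face up and were seen leaning in their seats, and the lid is back on, matching the starting side view, with both tabs at their sprung-out spacing. The sensor touched down on the pad at the expected height, but I did not look at it there again before closing the lid.

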